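# Hang up the spirit level and latch its case

### The arm

A 6-joint arm with a two-finger parallel gripper is mounted at the origin on the work surface. World frame = base frame: x ahead of the robot, y to its left, z up, the work surface at z = 0. Lengths are in mm, angles in rad, forces in N, time in s.
With the tool pointing down it reaches from about 300 to 750 mm from the base axis. Payload 8.5 kg.
Tool frame: the origin (TCP) lies midway between the tips of the shut fingers; the grasp point (between the pads) lies 19 mm behind it (hold_point_z is the distance from the TCP to the grasp point, in mm); z points along the fingers, y is the line along which they close (so a half turn about z gives the same grasp; the last joint's range is limited). The gripper opens to 85 mm and grips with 20 to 120 N. Pads are 22 mm wide; open, the fingers measure 114 mm over their backs; the gripper's body (76 mm by 85 mm) begins 54 mm behind the grasp point. The pads swing forward as they close: fully open they stand 13 mm farther back than shut.
Start: joints at [-1.411, 0.381, 1.297, -0, 1.464, -0.215], TCP at [201.341, -511.803, 231.322] pointing down, gripper open.
Joint ranges: [-3.11, 3.11], [-0.89, 2.33], [0.22, 2.48], [-1.42, 4.56], [0.17, 2.85], [-2.88, 2.88]. Speed limits (rad/s): [2.39, 2.39, 3.14, 3.14, 3.14, 3.14].

### API

Orientations are given as a 3x3 rotation matrix whose columns are the frame's x, y, z axes.
In Python, from plant import * gives the robot as it stands. The module is installed in compiled form; this text tells all that it offers.
- The arm moves only by the tool apply_moves, never from a script. Its argument "motion" is a list of rows, each an object with "translation": the shift along the world's x, y, z as a fraction of full scale, a list of three; "yaw": the turn about the world's z as a fraction of full scale. In form: [{"translation": [tx, ty, tz], "yaw": yaw}, ...]. A call has 1 to 5 rows; each row shifts and turns the commanded pose from where the row before left it; what a row does not reach is not made up. Full scale, the value 1, is 0.02 m for a shift and 5 degrees for a turn. A row lasts 1/12 s, in which the tool goes at most 41.7 mm and 7.16 degrees, less where a joint would pass 70% of its speed; a pose out of reach is approached as far as the arm can. A call with a number of a shift or a turn outside -1 to 1 is refused whole. A call with a gripper value outside its range is refused whole. "claw" is the opening, from -1 (shut) to 1 (fully open), so that 0 is half open, set as the call begins (left out, the last holds). The fingers move at their own pace and stop on an object; the grip force is fixed at half the most. Time passes only in rows, so rows that do not move let the fingers close. It gives the time, the measured TCP pose, the force, the opening and the grip force at its end, in the units of the state.
- get_obs(): the state, without advancing time (a new reading comes with each control period).
- grab_frame(name): name is "scene" or "top" or "wrist"; returns (picture, depth): 400x640x3 uint8, red, green, blue; 400x640 float32, mm along the optical axis (not along the pixel's ray), 0 where there is no reading.
- get_calibration(name): a dict with "camera_matrix" (3x3 intrinsics, pixels), "view" (4x4, takes a point from world to camera coordinates); the wrist camera has in their place "mount" (4x4, takes a point from camera to tool coordinates, whose origin is the TCP and whose axes are the flange's). Camera axes: x right, y down, z forward; pixel columns grow to the right and rows downward; lengths in mm; the calibration is good to about 2 mm. A picture is of the moment at which its call begins: read the wrist's pose just before it. get_calibration takes no time and is no camera call.
- finish_job(): hands the job in; it is judged then, once.
The state is a dict: "clock": time; "joint_positions": joint angles; "dq": joint speeds; "joint_torque": joint torques, N m; "tool_pos": TCP position; "tcp_rot": TCP orientation; "force": force on the tool from outside, world axes, zero at the start; "torque": the same for the moment, N m; "opening": finger opening in mm; "finger_force": force on a finger pad.
Only numpy, scipy, OpenCV 4.12 (cv2) and the standard library are available. Lean on these libraries where they do the work, as an engineer would, in place of code of your own. Each camera call takes 0.05 s, during which the arm holds its last target. There are 200 camera calls.

### The job

Take the yellow spirit level out of the open blue case and hang it by its hole on the free red peg of the slanted hook board, sliding it gently down along the peg until it lies flat on the board, its long end pointing down the slope, and let go. Then close the case's lid, swing the latch's steel hook upright against the case front with its orange lever still raised, and last press the lever down flat over the keeper on the lid. Leave all the other things where they are.

Things in the scene. Friction and masses are not known exactly. Their poses are not given: they have to be found in the camera images.
- level_center (a point): Centre (half-way up) of the yellow spirit level, a flat bar 180 x 50 x 22 mm, 0.25 kg. x: long axis, to the end with the hole (hole centre at x = +65 mm); y: its width; z: thickness, out of the face with green vials. It starts flat, vials up, in the open case, its x along the case's y, on a black rest 25 mm high and 30 mm wide (140 mm long), so its long sides are free for fingers.
- level_hole (a point): Centre of the level's round hole, diameter 26 mm, running through the 22 mm thickness along z; same axes as level_center. 25 mm from the end of the level.
- peg: The free red peg of the slanted plywood hook board: 14 mm diameter, 57 mm long, round tip. Origin: centre of its foot on the board's face. z: along the peg, outward, 27.5 degrees off vertical, leaning to the robot; x: up the slope; y: across. The face reaches 170 mm down the slope, 40 mm up it. A fixed try square on a 35 mm steel peg covers y = -82 to -140 mm and is 15 mm thick at most.
- board: The hook board's stand, fixed to the table: base 180 x 190 mm, sloping plywood panel 210 x 200 mm rising away from the robot from 15 to 120 mm above the table. Origin on the table under the panel's middle.
- case: Blue plastic carry case, fixed to the table: open box 190 (x) x 270 (y) x 85 mm high, walls and floor 5 mm. Origin: centre of its underside; its front (latch side) faces -x, the lid is hinged along the rear top rim. A loose wrench lies inside along the rear.
- lid_hinge (a point): Middle of the lid's hinge axis, at the case's rear top rim (95 mm behind and 85 mm above the case's origin). The axis is the case's y.
- lid_edge (a point): Middle of the lid's free edge on its outer face. The lid is 192 mm deep from the hinge, 272 mm wide (y), 8 mm thick; its outer face is 8 mm off the hinge axis. A steel keeper block 36 mm wide (y) stands 7 mm up from the outer face by the free edge, at the case's y = -70 mm.
- lid (a joint): Lid angle, rad: 0 shut, grows as the lid opens up and back (1.57 = lid upright); it starts about upright. Stiff hinge, 0.32 N m of friction: it stays where it is left and does not fall shut by itself. Lid 0.3 kg.
- hook_pivot (a point): Pivot of the latch's steel hook plate, on the case front at the case's y = -70 mm, 45 mm above the table, 11 mm ahead of the case's front wall. The pivot axis is the case's y. The plate is 34 mm wide (y), 5 mm thick and 60 mm long from this pivot up.
- hook (a joint): Angle of the hook plate, rad: 0 = upright, home against its stop in front of the shut lid's edge; grows as it leans out to the front (away from the case); starts leaning out by 0.25 to 0.45. Friction 0.05 N m: stays where it is left. Swing it home by pushing the plate, near its top and below the lever, towards the case.
- lever_pivot (a point): Pivot of the orange lever, at the hook plate's upper end, 58 mm from the hook's pivot. The lever is a flat bar 62 mm long from here, 30 mm wide (y), 6 mm thick (3 mm either side of the pivot). With hook home and lever down it lies level over the keeper, pointing from the case front to the hinge, this pivot 103 mm above the table.
- lever (a joint): Angle of the lever relative to the hook plate, rad: 0 = at right angles to the plate (pressed down, flat over the shut lid when the hook is home); grows as the lever is raised; 1.5 is in line with the plate. Starts at 0.9 to 1.2. Friction 0.09 N m: stays where it is left.
- wrench: Bystander: steel wrench 160 mm long lying in the case along its rear wall. Origin at its middle, underside.
- bottle: Bystander: clear glass bottle, 60 mm diameter, 190 mm tall, behind the middle. Origin: centre of its underside.
- tin: Bystander: small tin, 50 mm diameter, 65 mm tall, in the middle, nearer than the bottle. Origin: centre of its underside.
- brush: Bystander: brush 170 mm long lying on the table between case and board, nearer the robot. Origin at its middle, underside.
Not all that is in view belongs to the job. There is more than one size of the part that bears level_center; the job needs the middle-sized.

How it is judged:
By the outcome, as a careful person would: the job done as asked, in the order asked, and still so for the second after the job is handed in, with the robot touching nothing.
It also fails if it takes over 70 s, if anything falls off the work surface, if the arm or the gripper's body presses on something with over 40 N, if the wrist force passes 120 N, or if a joint passes its speed limit or range.

## Working session

There is one attempt and no reset: what is moved stays moved. The work goes in short steps, Python scripts to look and compute and a tool call to move; the robot and the scene stay as the last step left them, time stands still between calls to the robot, and variables do not carry over. Pictures are saved under pics/ and viewed, at most 10 in all, crops included, and the job is handed in when it is done.

Besides the shell and the picture viewer there is one more tool, called after "Request:" as a command line: name --argument value ..., lists and objects as JSON in quotes. apply_moves: Moves the arm, as the interface text tells. Its arguments: {"type":"object","properties":{"motion":{"type":"array","items":{"type":"object","properties":{"translation":{"type":"array","items":{"type":"number"}},"yaw":{"type":"number"}}}},"claw":{"type":"number"}},"required":["motion"]}

```bash
mkdir -p pics
cat > h.py <<'E'
from plant import *
import numpy as np, cv2
def grab(n):
    o=get_obs(); im,d=grab_frame(n); c=get_calibration(n); K=np.array(c["camera_matrix"])
    if n=="wrist":
        T=np.eye(4);T[:3,:3]=o["tcp_rot"];T[:3,3]=o["tool_pos"];M=T@np.array(c["mount"])
    else: M=np.linalg.inv(np.array(c["view"]))
    v,u=np.mgrid[:400,:640]
    P=np.stack([(u-K[0,2])/K[0,0]*d,(v-K[1,2])/K[1,1]*d,d,np.ones_like(d)],-1)@M.T
    P=P[...,:3]; P[d==0]=np.nan
    return im,P
def save(n,im): cv2.imwrite(n,cv2.cvtColor(im,cv2.COLOR_RGB2BGR))
E
python3 - <<'E'
from h import *
for n in ("scene","top"):
    im,P=grab(n); save(f"pics/{n}0.png",im); np.savez(f"{n}0.npz",im=im,P=P)
o=get_obs(); print({k:np.round(v,3) for k,v in o.items()})
E
```

```text
{'clock': np.float64(0.1), 'joint_positions': array([-1.411,  0.381,  1.298, -0.   ,  1.464, -0.215]), 'dq': array([ 0.001, -0.001, -0.003, -0.   ,  0.002,  0.001]), 'joint_torque': array([ 3.0000e-03, -4.4922e+01, -2.3166e+01, -0.0000e+00,  4.0000e-03,
       -0.0000e+00]), 'tool_pos': array([ 201.308, -511.547,  230.769]), 'tcp_rot': array([[ 0.931,  0.366, -0.   ],
       [ 0.366, -0.931,  0.001],
       [ 0.   , -0.001, -1.   ]]), 'force': array([ 0.595,  0.482, -0.416]), 'torque': array([-0.039,  0.019,  0.003]), 'finger_force': np.float64(0.0), 'opening': np.float64(85.577)}
```

View pics/scene0.png

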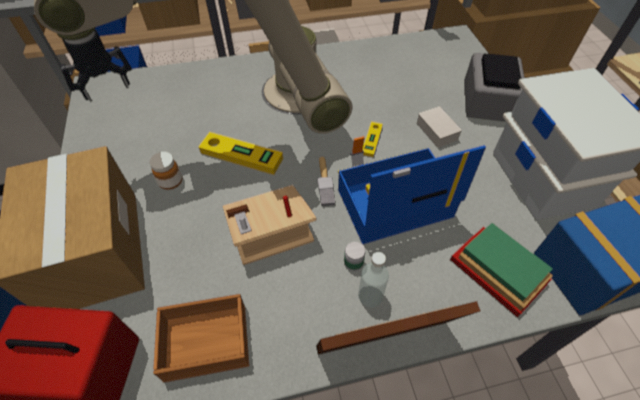

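View pics/top0.png

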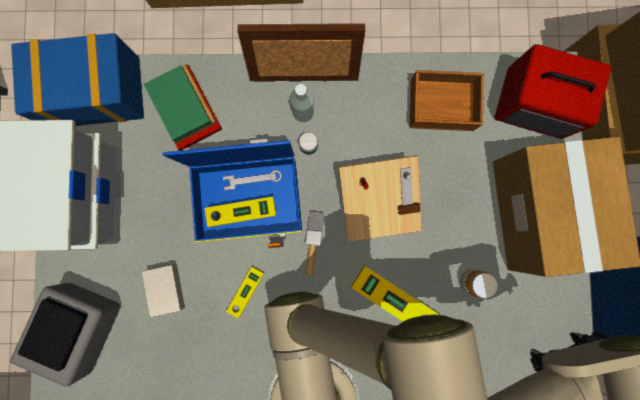

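Candidates for the level, in the top view: the one in the blue case (240,210), a small one on the table (245,292), and a large one on the table (395,293). By size and description I choose the one in the case, with its hole at the left end, near (215,214). Free red peg: (363,183). The square hangs on the peg near (405,180). The latch's orange lever is at (276,242).

Run:
```python
from h import *
d=np.load("top0.npz"); im,P=d["im"],d["P"]; hsv=cv2.cvtColor(im,cv2.COLOR_RGB2HSV)
H,S,V=[hsv[...,i].astype(int) for i in range(3)]
def box(m,u0,u1,v0,v1):
    r=np.zeros_like(m);r[v0:v1,u0:u1]=m[v0:v1,u0:u1];return r
ok=~np.isnan(P[...,0])
def rep(n,m):
    p=P[m&ok]; print(n,len(p),"med",np.median(p,0).round(1),"lo",np.percentile(p,2,axis=0).round(1),"hi",np.percentile(p,98,axis=0).round(1)); return p
yel=(H>20)&(H<35)&(S>150)&(V>90)
for n,b in (("mid",(200,280,192,230)),("small",(220,270,260,325)),("big",(345,445,260,325))):
    p=rep(n,box(yel,*b)); r=cv2.minAreaRect(p[:,:2].astype(np.float32)); print(r)
red=((H<6)|(H>174))&(S>150)
rep("peg",box(red,355,375,170,195))
org=(H<16)&(H>4)&(S>170)&(V>110)
rep("lever",box(org,262,290,230,255))
# board plane
w=box((H>8)&(H<25)&(S>40)&(V>120),338,425,155,245)
p=rep("board",w); 
for i in range(4):
    A=np.c_[p[:,:2],np.ones(len(p))]; c=np.linalg.lstsq(A,p[:,2],rcond=None)[0]; p=p[abs(A@c-p[:,2])<3]
print("plane",c.round(4),len(p),"ang",np.degrees(np.arctan(np.hypot(*c[:2]))),"dir",np.degrees(np.arctan2(c[1],c[0])), cv2.minAreaRect(p[:,:2].astype(np.float32)))
blue=(H>100)&(H<125)&(S>120)
b=box(blue,160,305,135,245)
p=rep("case",b)
q=p[(p[:,2]>80)&(p[:,2]<90)]; print("rim",len(q),q.min(0),q.max(0),cv2.minAreaRect(q[:,:2].astype(np.float32)))
q=p[p[:,2]>150]; print("lidtop",len(q),np.percentile(q,[2,50,98],axis=0).round(1))
big=cv2.resize(im[130:260,150:430],None,fx=2.85,fy=2.85,interpolation=cv2.INTER_CUBIC); save("pics/topcrop.png",big)
d=np.load("scene0.npz"); im,P=d["im"],d["P"]; hsv=cv2.cvtColor(im,cv2.COLOR_RGB2HSV); H,S,V=[hsv[...,i].astype(int) for i in range(3)]; ok=~np.isnan(P[...,0])
red=((H<6)|(H>174))&(S>150)
rep("peg s",box(red,280,295,192,220)); org=(H<16)&(H>4)&(S>170)&(V>110); rep("lever s",box(org,345,366,130,160))
b=box((H>100)&(H<125)&(S>120),335,490,140,240); p=rep("lid s",b); q=p[p[:,2]>120]
for i in range(3):
    A=np.c_[q[:,1:],np.ones(len(q))]; c=np.linalg.lstsq(A,q[:,0],rcond=None)[0]; q=q[abs(A@c-q[:,0])<4]
print("lid plane x=ay+bz+c",c.round(4),len(q),np.percentile(q,[1,99],axis=0).round(1))
```

```text
mid 1035 med [500.7 193.2  53. ] lo [468.  101.3  46.6] hi [532.4 273.2  57.5]
((500.976318359375, 187.51646423339844), (49.71879196166992, 178.77537536621094), 9.18226146697998)
small 609 med [285.5 181.6  17.3] lo [228.8 139.3   5.9] hi [348.5 221.6  22.1]
((288.5557861328125, 180.65521240234375), (37.62944030761719, 134.83607482910156), 60.27883529663086)
big 1447 med [ 274.1 -199.5   30.9] lo [ 222.  -307.8   25.2] hi [ 342.3 -114.3   36.2]
((265.7358093261719, -213.575439453125), (227.63694763183594, 67.94086456298828), 56.677146911621094)
peg 37 med [ 561.  -127.8  145.5] lo [ 549.9 -134.1  119.8] hi [ 574.3 -122.6  154.5]
lever 33 med [414.4  90.1 159.4] lo [411.2  75.8 122.7] hi [419.  101.4 165. ]
board 5231 med [ 531.2 -173.2   74.2] lo [ 434.1 -283.    19.6] hi [621.7 -80.1 118.3]
plane [ 5.044000e-01  9.550000e-02 -1.776895e+02] 3049 ang 27.17477377350606 dir 10.726089312046618 ((526.8594970703125, -179.95960998535156), (188.0076141357422, 199.50177001953125), 8.564556121826172)
case 7916 med [577.4 177.5   9.4] lo [439.7  41.9   1.7] hi [634.1 306.1 278.1]
rim 678 [427.01013855  29.66262837  80.02997336] [637.61139405 310.825911    89.95958575] ((532.7922973632812, 170.8778533935547), (189.55027770996094, 269.0841369628906), 5.133941173553467)
lidtop 1561 [[609.9  49.  153.6]
 [622.3 177.3 243.3]
 [635.1 305.1 280. ]]
peg s 71 med [ 567.9 -129.9  135.6] lo [ 553.9 -134.9  110.5] hi [ 581.6 -125.7  151.2]
lever s 17 med [421.3  90.2 160.5] lo [416.5  78.6 157.2] hi [424.  102.2 162.6]
lid s 8293 med [629.3 145.4 124. ] lo [437.3  33.7   4.6] hi [645.8 302.  276.9]
lid plane x=ay+bz+c [-8.830000e-02 -4.210000e-02  6.569754e+02] 4072 [[618.9  44.8 121.6]
 [646.7 307.3 278.1]]
```

View pics/topcrop.png

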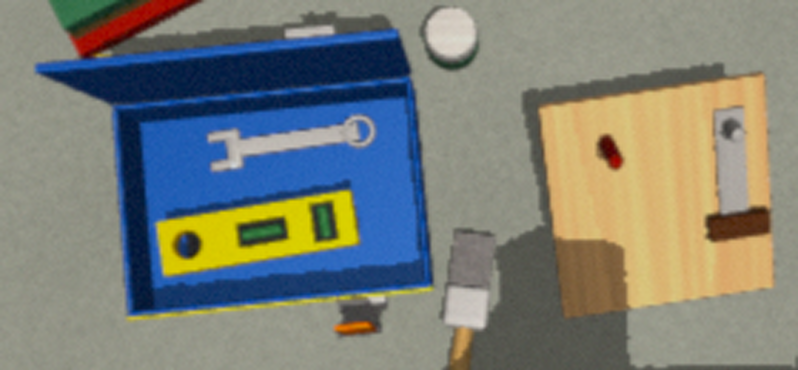

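The close crop confirms the choice: the level in the case measures 179 x 50 mm, with its hole at crop (187,243), the +y end. The free peg is at crop (610,152). I'll move over the board to take a wrist view on the way.

Request:
apply_moves --motion '[{"translation": [0.74, 0.98, 0.16], "yaw": 0.82}, {"translation": [0.74, 0.98, 0.16], "yaw": 0.82}, {"translation": [0.74, 0.98, 0.16], "yaw": 0.82}, {"translation": [0.74, 0.98, 0.16], "yaw": 0.82}, {"translation": [0.74, 0.98, 0.16], "yaw": 0.82}]' --claw 0.5

```text
clock: 0.52
tool_pos: [275.8, -412.7, 247.2]
tcp_rot: [[0.741, 0.671, -0.0], [0.671, -0.741, 0.001], [0.0, -0.001, -1.0]]
force: [-0.0, 0.4, -0.9]
opening: 63.9
finger_force: 0.0
```

Request:
apply_moves --motion '[{"translation": [0.74, 0.98, 0.16], "yaw": 0.82}, {"translation": [0.74, 0.98, 0.16], "yaw": 0.82}, {"translation": [0.74, 0.98, 0.16], "yaw": 0.82}, {"translation": [0.74, 0.98, 0.16], "yaw": 0.82}, {"translation": [0.74, 0.98, 0.16], "yaw": 0.82}]'

```text
clock: 0.93
tool_pos: [349.8, -314.6, 263.2]
tcp_rot: [[0.459, 0.888, -0.0], [0.888, -0.459, 0.001], [0.0, -0.001, -1.0]]
force: [0.4, 0.0, 0.4]
opening: 64.2
finger_force: 0.0
```

Request:
apply_moves --motion '[{"translation": [0.74, 0.98, 0.16], "yaw": 0.82}, {"translation": [0.74, 0.98, 0.16], "yaw": 0.82}, {"translation": [0.74, 0.98, 0.16], "yaw": 0.82}, {"translation": [0.74, 0.98, 0.16], "yaw": 0.82}, {"translation": [0.74, 0.98, 0.16], "yaw": 0.82}]'

```text
clock: 1.35
tool_pos: [423.8, -216.6, 279.3]
tcp_rot: [[0.119, 0.993, -0.001], [0.993, -0.119, 0.0], [0.0, -0.001, -1.0]]
force: [0.3, -0.0, 0.2]
opening: 64.0
finger_force: 0.0
```

Request:
apply_moves --motion '[{"translation": [0.74, 0.98, 0.16], "yaw": 0.82}, {"translation": [0.74, 0.98, 0.16], "yaw": 0.82}, {"translation": [0.74, 0.98, 0.16], "yaw": 0.82}, {"translation": [0.74, 0.98, 0.16], "yaw": 0.82}, {"translation": [0, 0, 0], "yaw": 0}]'

```text
clock: 1.77
tool_pos: [484.1, -136.7, 292.3]
tcp_rot: [[-0.17, 0.985, 0.001], [0.985, 0.17, 0.001], [0.001, 0.001, -1.0]]
force: [-0.2, 0.4, -0.3]
opening: 63.8
finger_force: 0.0
```

Run:
```python
from h import *
o=get_obs();print(o["clock"],o["tool_pos"],np.round(o["tcp_rot"],3).tolist(),o["opening"],o["joint_positions"].round(2),get_calibration("wrist"))
im,P=grab("wrist"); save("pics/w1.png",im); np.savez("w1.npz",im=im,P=P)
```

```text
1.7667 [ 484.13640996 -136.66841357  292.29953759] [[-0.17, 0.985, 0.001], [0.985, 0.17, 0.001], [0.001, 0.001, -1.0]] 63.75176480301427 [-0.51  0.26  1.3   0.    1.58 -0.68] {'camera_matrix': array([[318.95507809,   0.        , 320.34313456],
       [  0.        , 318.95507809, 201.16160352],
       [  0.        ,   0.        ,   1.        ]]), 'mount': array([[ 1.00266536e-03, -9.60398228e-01, -2.78629214e-01,
         7.09880318e+01],
       [ 9.99999095e-01,  7.12928794e-04,  1.14119012e-03,
        -2.98911028e-01],
       [-8.97354180e-04, -2.78630106e-01,  9.60398073e-01,
        -1.43396473e+02],
       [ 0.00000000e+00,  0.00000000e+00,  0.00000000e+00,
         1.00000000e+00]])}
```

View pics/w1.png

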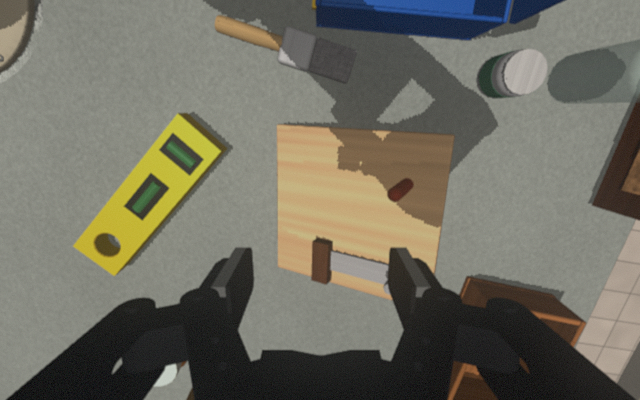

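The wrist view shows the free peg at (401,189), the square on its peg at (385,285), and the board's corners clear. I'll move on towards the case and measure the peg from this frame.

Request:
apply_moves --motion '[{"translation": [0.03, 1, -0.2], "yaw": 0}, {"translation": [0.03, 1, -0.2], "yaw": 0}, {"translation": [0.03, 1, -0.2], "yaw": 0}, {"translation": [0.03, 1, -0.2], "yaw": 0}, {"translation": [0.03, 1, -0.2], "yaw": 0}]'

```text
clock: 2.23
tool_pos: [485.0, -39.3, 271.6]
tcp_rot: [[-0.161, 0.987, -0.001], [0.987, 0.161, -0.0], [0.0, -0.001, -1.0]]
force: [0.4, 0.4, -0.2]
opening: 63.8
finger_force: 0.0
```

Request:
apply_moves --motion '[{"translation": [0.03, 1, -0.2], "yaw": 0}, {"translation": [0.03, 1, -0.2], "yaw": 0}, {"translation": [0.03, 1, -0.2], "yaw": 0}, {"translation": [0.03, 1, -0.2], "yaw": 0}, {"translation": [0.03, 1, -0.2], "yaw": 0}]'

```text
clock: 2.65
tool_pos: [488.2, 60.7, 251.6]
tcp_rot: [[-0.161, 0.987, -0.001], [0.987, 0.161, -0.0], [-0.0, -0.001, -1.0]]
force: [-0.4, -0.1, 0.1]
opening: 64.4
finger_force: 0.0
```

Request:
apply_moves --motion '[{"translation": [0.03, 1, -0.2], "yaw": 0}, {"translation": [0.03, 1, -0.2], "yaw": 0}, {"translation": [0.03, 1, -0.2], "yaw": 0}, {"translation": [0.03, 1, -0.2], "yaw": 0}, {"translation": [0, 0, 0], "yaw": 0}]'

```text
clock: 3.07
tool_pos: [490.3, 142.2, 235.1]
tcp_rot: [[-0.164, 0.987, -0.002], [0.987, 0.164, 0.0], [0.001, -0.002, -1.0]]
force: [-0.2, 0.2, 0.3]
opening: 64.0
finger_force: 0.0
```

```bash
cat > lv.py <<'E'
from h import *
def hsvs(im): 
    h=cv2.cvtColor(im,cv2.COLOR_RGB2HSV).astype(int); return h[...,0],h[...,1],h[...,2]
def inbox(P,lo,hi): return np.all((P>lo)&(P<hi),-1)
E
python3 - <<'E'
from lv import *
from scipy.optimize import least_squares
d=np.load("w1.npz"); im,P=d["im"],d["P"]; H,S,V=hsvs(im)
w=inbox(P,[420,-300,10],[640,-60,125])&(H>8)&(H<25)&(S>40)
p=P[w]; 
for i in range(5):
    A=np.c_[p[:,:2],np.ones(len(p))]; c=np.linalg.lstsq(A,p[:,2],rcond=None)[0]; p=p[abs(A@c-p[:,2])<3]
print("plane",c.round(4),len(p),np.degrees(np.arctan(np.hypot(*c[:2]))),np.degrees(np.arctan2(c[1],c[0])),cv2.minAreaRect(p[:,:2].astype(np.float32)))
res=P[...,2]-(P[...,0]*c[0]+P[...,1]*c[1]+c[2])
m=inbox(P,[520,-160,100],[610,-100,170])&(res>5)&((H<12)|(H>170))&(S>120)
q=P[m]; print("peg pts",len(q),q.min(0),q.max(0))
for yawd in (8.6,9.5):
    a=np.radians(27.5);y=np.radians(yawd); ax=np.array([-np.sin(a)*np.cos(y),-np.sin(a)*np.sin(y),np.cos(a)])
    # origin foot; capsule: distance to segment foot..foot+50*ax = 7
    def f(x):
        r=q-x; t=np.clip(r@ax,0,50); return np.linalg.norm(r-t[:,None]*ax,axis=1)-7
    s=least_squares(f,[575,-126,102],loss="soft_l1"); x=s.x
    print(yawd,"foot",x.round(1),"tip",(x+57*ax).round(1),"planez",c@[x[0],x[1],1],np.sqrt(np.mean(s.fun**2)))
im,P=grab("wrist"); save("pics/w2.png",im); np.savez("w2.npz",im=im,P=P); H,S,V=hsvs(im)
o=get_obs();print(o["tool_pos"])
p=P[inbox(P,[450,85,44],[560,290,60])&(H>20)&(H<35)&(S>140)]
print(len(p),np.median(p,0),cv2.minAreaRect(p[:,:2].astype(np.float32)))
p=P[inbox(P,[400,0,78],[660,330,92])&(H>100)&(H<125)]; print("rim",len(p),cv2.minAreaRect(p[:,:2].astype(np.float32)))
E
```

```text
plane [ 5.159000e-01  7.370000e-02 -1.875391e+02] 21440 27.527824642656128 8.133141165684133 ((527.287109375, -179.8565216064453), (186.54969787597656, 199.28683471679688), 8.01051139831543)
peg pts 308 [ 547.58797816 -135.48333731  105.2379676 ] [ 580.83354614 -120.96930491  153.13993451]
8.6 foot [ 577.  -127.7  101. ] tip [ 551.  -131.7  151.5] planez 100.74550653289845 0.3946969303497742
9.5 foot [ 576.9 -127.5  101. ] tip [ 551.  -131.8  151.5] planez 100.72987175912255 0.40765256200554895
[490.52579879 140.92565401 235.43383733]
6430 [500.25372789 209.06746369  52.87406428] ((502.1920471191406, 188.39236450195312), (48.10958480834961, 177.7764129638672), 9.246665000915527)
rim 7107 ((533.7357788085938, 170.74603271484375), (190.57806396484375, 270.2426452636719), 5.238427639007568)
```

Request:
apply_moves --motion '[{"translation": [0.06, 0.82, -0.7], "yaw": 0}, {"translation": [0.06, 0.82, -0.7], "yaw": 0}, {"translation": [0.06, 0.82, -0.7], "yaw": 0}, {"translation": [0.06, 0.82, -0.7], "yaw": 0}, {"translation": [0.06, 0.82, -0.7], "yaw": 0}]'

```text
clock: 3.53
tool_pos: [497.3, 221.8, 165.6]
tcp_rot: [[-0.161, 0.987, 0.0], [0.987, 0.161, -0.0], [-0.0, 0.0, -1.0]]
force: [0.1, 0.9, 0.5]
opening: 64.1
finger_force: 0.0
```

Request:
apply_moves --motion '[{"translation": [0, 0, -1], "yaw": 0}, {"translation": [0, 0, -1], "yaw": 0}, {"translation": [0, 0, -1], "yaw": 0}, {"translation": [0, 0, -0.7], "yaw": 0}, {"translation": [0, 0, 0], "yaw": 0}]'

```text
clock: 3.95
tool_pos: [495.9, 220.9, 89.6]
tcp_rot: [[-0.161, 0.987, -0.005], [0.987, 0.161, -0.001], [-0.001, -0.005, -1.0]]
force: [0.5, 0.3, -0.6]
opening: 63.8
finger_force: 0.0
```

Request:
apply_moves --motion '[{"translation": [0, 0, -0.8], "yaw": 0}, {"translation": [0, 0, -0.8], "yaw": 0}, {"translation": [0, 0, -0.8], "yaw": 0}, {"translation": [0, 0, -0.55], "yaw": 0}, {"translation": [0, 0, 0], "yaw": 0}]'

```text
clock: 4.37
tool_pos: [497.6, 221.6, 34.0]
tcp_rot: [[-0.161, 0.987, 0.0], [0.987, 0.161, -0.0], [-0.0, 0.0, -1.0]]
force: [0.2, 0.7, 0.6]
opening: 64.1
finger_force: 0.1
```

Request:
apply_moves --motion '[{"translation": [0, 0, 0], "yaw": 0}, {"translation": [0, 0, 0], "yaw": 0}, {"translation": [0, 0, 0], "yaw": 0}, {"translation": [0, 0, 0], "yaw": 0}, {"translation": [0, 0, 0], "yaw": 0}]' --claw 0

```text
clock: 4.78
tool_pos: [497.8, 221.8, 34.5]
tcp_rot: [[-0.162, 0.987, 0.002], [0.987, 0.162, -0.0], [-0.0, 0.002, -1.0]]
force: [-1.2, -1.8, 4.9]
opening: 48.6
finger_force: 62.8
```

Request:
apply_moves --motion '[{"translation": [0, 0, 0.3], "yaw": 0}, {"translation": [0, 0, 0.5], "yaw": 0}, {"translation": [0, 0, 0.8], "yaw": 0}, {"translation": [0, 0, 1], "yaw": 0}, {"translation": [0, 0, 1], "yaw": 0}]'

```text
clock: 5.2
tool_pos: [496.8, 222.3, 106.6]
tcp_rot: [[-0.162, 0.987, -0.0], [0.987, 0.162, 0.0], [0.0, -0.0, -1.0]]
force: [0.2, -0.3, -2.8]
opening: 48.5
finger_force: 62.4
```

Request:
apply_moves --motion '[{"translation": [0, 0, 1], "yaw": 0}, {"translation": [0, 0, 1], "yaw": 0}, {"translation": [0, 0, 1], "yaw": 0}, {"translation": [0, 0, 1], "yaw": 0}, {"translation": [0, -0.4, 0.5], "yaw": 0}]'

```text
clock: 5.62
tool_pos: [497.3, 215.1, 198.3]
tcp_rot: [[-0.164, 0.986, 0.004], [0.986, 0.164, 0.001], [0.001, 0.004, -1.0]]
force: [0.3, 0.8, -2.4]
opening: 48.7
finger_force: 62.6
```

Request:
apply_moves --motion '[{"translation": [0, -0.6, 0.2], "yaw": -0.5}, {"translation": [0, -0.9, 0], "yaw": -0.9}, {"translation": [0, -1, 0], "yaw": -1}, {"translation": [0, -1, 0], "yaw": -1}, {"translation": [0, -1, 0], "yaw": -1}]'

```text
clock: 6.03
tool_pos: [496.2, 122.6, 198.3]
tcp_rot: [[0.225, 0.974, -0.002], [0.974, -0.225, -0.0], [-0.001, -0.002, -1.0]]
force: [-0.2, -0.0, -2.1]
opening: 48.4
finger_force: 62.4
```

Request:
apply_moves --motion '[{"translation": [0, -1, 0], "yaw": -1}, {"translation": [0, -1, 0], "yaw": -1}, {"translation": [0, -1, 0], "yaw": -1}, {"translation": [0, -1, 0], "yaw": -1}, {"translation": [0, -1, 0], "yaw": -1}]'

```text
clock: 6.45
tool_pos: [496.0, 22.6, 198.4]
tcp_rot: [[0.616, 0.788, -0.002], [0.788, -0.616, 0.0], [-0.001, -0.002, -1.0]]
force: [-0.0, 0.2, -2.5]
opening: 48.8
finger_force: 62.4
```

Request:
apply_moves --motion '[{"translation": [0, -1, 0], "yaw": -1}, {"translation": [0, -1, 0], "yaw": -1}, {"translation": [0, -1, 0], "yaw": -1}, {"translation": [0, -1, 0], "yaw": -1}, {"translation": [0, -1, 0], "yaw": -1}]'

```text
clock: 6.87
tool_pos: [495.8, -77.2, 198.4]
tcp_rot: [[0.891, 0.453, -0.002], [0.453, -0.891, 0.0], [-0.001, -0.001, -1.0]]
force: [0.1, 0.4, -3.3]
opening: 48.5
finger_force: 62.4
```

Request:
apply_moves --motion '[{"translation": [0.16, -0.9, 0], "yaw": -1}, {"translation": [0.16, -0.9, 0], "yaw": -1}, {"translation": [0.16, -0.7, 0], "yaw": -1}, {"translation": [0.16, -0.5, 0], "yaw": -0.77}, {"translation": [0, 0, 0], "yaw": 0}]'

```text
clock: 7.28
tool_pos: [509.1, -137.9, 198.2]
tcp_rot: [[0.99, 0.141, -0.001], [0.141, -0.99, 0.0], [-0.001, -0.0, -1.0]]
force: [0.0, -0.4, -3.2]
opening: 48.5
finger_force: 62.5
```

Run:
```python
from lv import *
o=get_obs();t=o["tool_pos"];R=o["tcp_rot"];print(t,np.round(R[:,0],3),o["torque"])
im,P=grab("wrist"); save("pics/w3.png",im); np.savez("w3.npz",im=im,P=P); H,S,V=hsvs(im)
p=P[inbox(P,t-[150,80,40],t+[100,80,60])&(H>20)&(H<35)&(S>120)&(V>60)]
A=np.c_[p[:,:2],np.ones(len(p))]
for i in range(4):
    A=np.c_[p[:,:2],np.ones(len(p))]; c=np.linalg.lstsq(A,p[:,2],rcond=None)[0]; p=p[abs(A@c-p[:,2])<3]
print(len(p),c,p.min(0),p.max(0),cv2.minAreaRect(p[:,:2].astype(np.float32)))
print("rel",np.percentile((p-t)@R,[1,99],axis=0))
```

```text
[ 509.12567274 -137.87966396  198.19222033] [ 0.99   0.141 -0.001] [-0.0083156  -0.11367081 -0.03850648]
18507 [2.29604622e-03 3.72081283e-03 2.15747994e+02] [ 466.98834862 -167.74115238  213.50579237] [ 567.16312157 -106.20390627  219.09267108] ((516.827880859375, -136.77099609375), (95.38690185546875, 50.63132095336914), 7.515316009521484)
rel [[-37.1228277  -24.1112669  -19.63069202]
 [ 54.98777138  24.69176818 -16.58952534]]
```

View pics/w3.png

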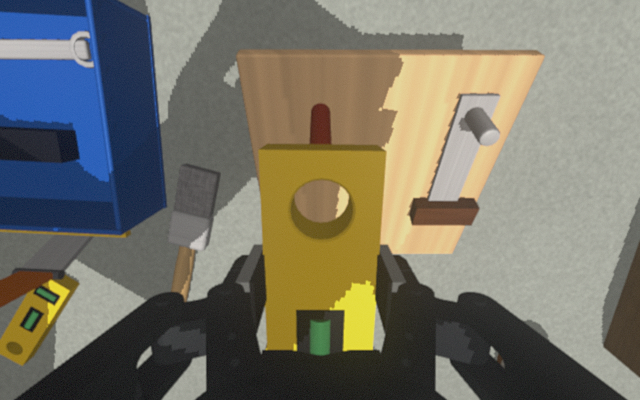

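The level is held horizontal, with its hole at (322,208), 31 mm ahead of the TCP. The peg is behind it at (320,120), lined up. Because the tool only points down, I'll pre-tilt the level in the grip by pressing the underside of its nose lightly on the peg tip.

Request:
apply_moves --motion '[{"translation": [-0.2, 0, -0.8], "yaw": 0}, {"translation": [-0.19, -0.02, -0.8], "yaw": 0}, {"translation": [0, 0, -0.35], "yaw": 0}, {"translation": [0, 0, 0], "yaw": 0}]'

```text
clock: 7.67
tool_pos: [500.8, -135.1, 158.6]
tcp_rot: [[0.989, 0.149, -0.003], [0.149, -0.989, 0.002], [-0.003, -0.002, -1.0]]
force: [0.4, 0.3, -2.3]
opening: 48.7
finger_force: 62.6
```

Request:
apply_moves --motion '[{"translation": [0, 0, -0.1], "yaw": 0}, {"translation": [0, 0, -0.1], "yaw": 0}, {"translation": [0, 0, -0.1], "yaw": 0}, {"translation": [0, 0, -0.1], "yaw": 0}, {"translation": [0, 0, 0], "yaw": 0}]'

```text
clock: 8.08
tool_pos: [502.5, -136.1, 153.2]
tcp_rot: [[0.989, 0.148, 0.002], [0.148, -0.989, -0.001], [0.002, 0.002, -1.0]]
force: [-1.6, 0.3, 5.8]
opening: 48.7
finger_force: 63.7
```

Request:
apply_moves --motion '[{"translation": [0, 0, -0.1], "yaw": 0}, {"translation": [0, 0, -0.1], "yaw": 0}, {"translation": [0, 0, -0.1], "yaw": 0}, {"translation": [0, 0, 0], "yaw": 0}]'

```text
clock: 8.42
tool_pos: [501.7, -136.4, 147.3]
tcp_rot: [[0.989, 0.148, 0.001], [0.148, -0.989, -0.002], [0.0, 0.002, -1.0]]
force: [-7.8, -1.1, 7.9]
opening: 48.4
finger_force: 64.7
```

```bash
cat > tilt.py <<'E'
from lv import *
o=get_obs();t=o["tool_pos"];R=o["tcp_rot"];print(t.round(1),np.round(R[:,0],3),o["torque"].round(2),o["force"].round(1))
im,P=grab("wrist"); H,S,V=hsvs(im); np.savez("wt.npz",im=im,P=P)
m=inbox(P,t-[90,80,40],t+[100,80,90])&(H>20)&(H<35)&(S>120)&(V>60); p=P[m]
L=(p-t)@np.c_[R[:,0],-R[:,1],-R[:,2]]
q=L[L[:,0]>-30]
for i in range(6):
    A=np.c_[q[:,:2],np.ones(len(q))]; c=np.linalg.lstsq(A,q[:,2],rcond=None)[0]; q=q[abs(A@c-q[:,2])<2.5]
print("top plane: tilt deg",np.degrees(np.arctan(c[0])),"roll",np.degrees(np.arctan(c[1])),"z at tcp",c[2],len(q),"nose x",np.percentile(q[:,0],99.8),"y",np.percentile(q[:,1],[1,99]))
E
python3 tilt.py
```

```text
[ 501.7 -136.4  147.3] [0.989 0.148 0.   ] [-0.17  0.55 -0.09] [-7.8 -1.1  7.9]
top plane: tilt deg 7.899602443951891 roll 0.11302613793295777 z at tcp 18.585221538454295 12566 nose x 54.987149671534965 y [-24.51751346  24.24533996]
```

Request:
apply_moves --motion '[{"translation": [0, 0, -0.1], "yaw": 0}, {"translation": [0, 0, -0.1], "yaw": 0}, {"translation": [0, 0, -0.1], "yaw": 0}, {"translation": [0, 0, -0.1], "yaw": 0}, {"translation": [0, 0, 0], "yaw": 0}]'

```text
clock: 8.88
tool_pos: [501.1, -136.3, 139.1]
tcp_rot: [[0.989, 0.148, -0.001], [0.148, -0.989, -0.001], [-0.001, 0.001, -1.0]]
force: [-9.4, -2.6, 7.1]
opening: 48.7
finger_force: 66.0
```

Request:
apply_moves --motion '[{"translation": [0, 0, -0.1], "yaw": 0}, {"translation": [0, 0, -0.1], "yaw": 0}, {"translation": [0, 0, 0], "yaw": 0}]'

```text
clock: 9.13
tool_pos: [501.0, -136.3, 135.0]
tcp_rot: [[0.989, 0.148, -0.001], [0.148, -0.989, -0.001], [-0.002, 0.001, -1.0]]
force: [-10.7, -1.8, 8.0]
opening: 48.3
finger_force: 66.7
```

```bash
python3 tilt.py
```

```text
[ 501.  -136.3  135. ] [ 0.989  0.148 -0.002] [-0.28  1.05 -0.07] [-10.7  -1.8   8. ]
top plane: tilt deg 19.371416655848915 roll -0.045758377306865425 z at tcp 19.298183793439133 7872 nose x 52.821711600234934 y [-24.37708886  24.10516562]
```

Request:
apply_moves --motion '[{"translation": [0, 0, -0.1], "yaw": 0}, {"translation": [0, 0, -0.1], "yaw": 0}, {"translation": [0, 0, -0.1], "yaw": 0}, {"translation": [0, 0, -0.05], "yaw": 0}, {"translation": [0, 0, 0], "yaw": 0}]'

```text
clock: 9.6
tool_pos: [501.2, -136.2, 128.0]
tcp_rot: [[0.989, 0.148, -0.001], [0.148, -0.989, -0.001], [-0.001, 0.001, -1.0]]
force: [-9.7, -1.7, 6.6]
opening: 48.7
finger_force: 68.1
```

```bash
python3 tilt.py
```

```text
[ 501.2 -136.2  128. ] [ 0.989  0.148 -0.001] [-0.22  0.9  -0.01] [-9.7 -1.7  6.6]
top plane: tilt deg 23.971373502769318 roll -0.23186844107666676 z at tcp 19.792783969909458 6500 nose x 51.6121473623223 y [-24.37549672  24.04342708]
```

Request:
apply_moves --motion '[{"translation": [0, 0, 0.5], "yaw": 0}, {"translation": [0, 0, 0.8], "yaw": 0}, {"translation": [0.1, -0.05, 0.7], "yaw": 0}, {"translation": [0.3, 0, 0], "yaw": -0.08}, {"translation": [0, 0, 0], "yaw": 0}]'

```text
clock: 10.07
tool_pos: [511.1, -137.0, 167.4]
tcp_rot: [[0.99, 0.141, 0.002], [0.141, -0.99, -0.001], [0.002, 0.001, -1.0]]
force: [-0.5, 0.4, -2.8]
opening: 48.6
finger_force: 66.8
```

```bash
cat >> tilt.py <<'E'
# hole: pixels enclosed by yellow whose ray/plane hits
C=get_calibration("wrist");K=np.array(C["camera_matrix"]);T=np.eye(4);T[:3,:3]=R;T[:3,3]=t;M=T@np.array(C["mount"])
B=np.c_[R[:,0],-R[:,1],-R[:,2]]
v,u=np.mgrid[:400,:640]; d=np.stack([(u-K[0,2])/K[0,0],(v-K[1,2])/K[1,1],np.ones(u.shape)],-1)@M[:3,:3].T
dl=d@B; ol=(M[:3,3]-t)@B
n=np.array([-c[0],-c[1],1]); s=(c[2]-ol@n)/(dl@n); X=ol+s[...,None]*dl
off=abs(((P-t)@B)@n-c[2])>3.5
import math
th=math.atan(c[0]); top=(~off)&m
# coordinates along slope
U=X[...,0]/math.cos(th)
reg=(~top)&(abs(X[...,1])<20)&(X[...,0]>5)&(X[...,0]<52)
nl,lab,st,ce=cv2.connectedComponentsWithStats(reg.astype(np.uint8))
for i in range(1,nl):
    if st[i,4]>150:
        w=lab==i; a=np.stack([U[w],X[...,1][w]],-1).astype(np.float32); (cc,rr)=cv2.minEnclosingCircle(a)
        hx=cc[0]*math.cos(th); tp=np.array([hx,cc[1],c[2]+c[0]*hx+c[1]*cc[1]]); mid=tp-11*n/np.linalg.norm(n)
        print("comp",st[i,4],"circ",np.round(cc,1),round(rr,1),"holemid tool",mid.round(1),"world",(t+B@mid).round(1))
E
python3 tilt.py
python3 - <<'E'
from h import *
d=np.load("wt.npz"); save("pics/w4.png",d["im"])
E
```

```text
[ 511.1 -137.   167.4] [0.99  0.141 0.002] [-0.01 -0.06  0.06] [-0.5  0.4 -2.8]
top plane: tilt deg 23.416942987262868 roll -0.03542935088541824 z at tcp 19.698600196895967 6613 nose x 51.84483012793974 y [-24.3302499   24.05863593]
comp 6027 circ [40.7  0.1] 22.8 holemid tool [41.7  0.1 25.8] world [ 552.3 -131.   193.2]
```

View pics/w4.png

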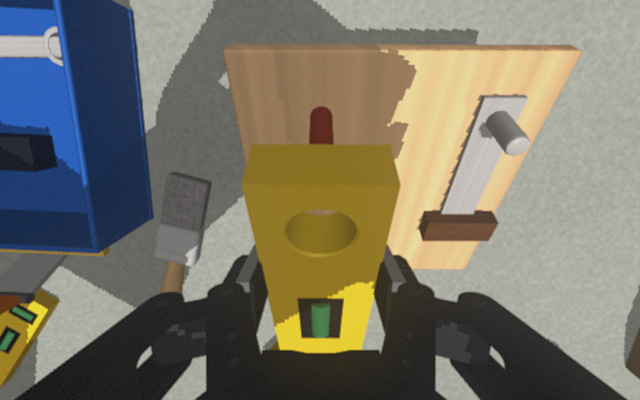

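The level is now tilted about 23° nose-up, with its hole's ellipse centred at (321,232) and its top-face nose edge at row 186. The peg lies straight behind it at (320,125).

```bash
cat >> tilt.py <<'E'
def pix(vv,uu):
    x=X[vv,uu]; mid=x-11*n/np.linalg.norm(n); print("pix",vv,uu,"top",x.round(1),"U",round(x[0]/math.cos(th),1),"mid tool",mid.round(1),"world",(t+B@mid).round(1))
import sys
for a in sys.argv[1:]: pix(*map(int,a.split(",")))
E
python3 tilt.py 232,321 208,321 257,321 186,321 | grep pix
```

```text
pix 232 321 top [26.1 -0.3 31. ] U 28.4 mid tool [30.5 -0.3 20.9] world [ 540.4 -132.7  187.4]
pix 208 321 top [37.1 -0.3 35.8] U 40.4 mid tool [41.5 -0.3 25.7] world [ 551.3 -131.1  192.2]
pix 257 321 top [12.9 -0.4 25.3] U 14.1 mid tool [17.3 -0.4 15.2] world [ 527.4 -134.6  181.7]
pix 186 321 top [46.  -0.3 39.7] U 50.1 mid tool [50.4 -0.3 29.6] world [ 560.1 -129.9  196.1]
```

Request:
apply_moves --motion '[{"translation": [0.05, 0.02, -0.6], "yaw": 0}, {"translation": [0.05, 0, -0.35], "yaw": 0}, {"translation": [0, 0, 0], "yaw": 0}]'

```text
clock: 10.42
tool_pos: [511.0, -135.9, 145.9]
tcp_rot: [[0.99, 0.141, -0.004], [0.141, -0.99, 0.002], [-0.004, -0.003, -1.0]]
force: [-0.1, -0.1, -2.8]
opening: 48.8
finger_force: 66.7
```

Request:
apply_moves --motion '[{"translation": [0.14, 0.02, -0.27], "yaw": 0}, {"translation": [0.14, 0.02, -0.27], "yaw": 0}, {"translation": [0.14, 0.02, -0.27], "yaw": 0}, {"translation": [0.14, 0.02, -0.27], "yaw": 0}, {"translation": [0, 0, 0], "yaw": 0}]'

```text
clock: 10.83
tool_pos: [523.2, -134.5, 125.3]
tcp_rot: [[0.99, 0.142, -0.001], [0.142, -0.99, 0.001], [-0.001, -0.001, -1.0]]
force: [-1.6, -0.6, -2.9]
opening: 48.7
finger_force: 66.7
```

```bash
python3 tilt.py
python3 - <<'E'
from h import *
d=np.load("wt.npz"); save("pics/w5.png",d["im"][60:340,150:500])
E
```

```text
[ 523.2 -134.5  125.3] [ 0.99   0.142 -0.001] [ 0.03 -0.06 -0.02] [-1.6 -0.6 -2.9]
top plane: tilt deg 23.357533097447927 roll -0.1938568098804576 z at tcp 19.911754271736374 6672 nose x 51.78516727900739 y [-24.41925483  24.09248281]
comp 5887 circ [41.4  0.1] 22.6 holemid tool [42.4  0.  26.2] world [ 565.2 -128.5  151.4]
```

View pics/w5.png

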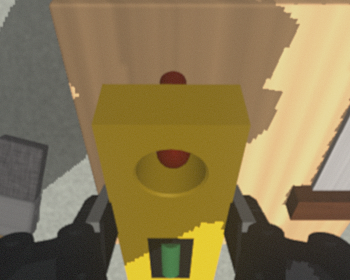

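The peg tip, at crop (172,158), is inside the hole. I'll slide on along the peg axis.

Request:
apply_moves --motion '[{"translation": [0.17, 0.02, -0.25], "yaw": 0}, {"translation": [0.15, 0.02, -0.25], "yaw": 0}, {"translation": [0.13, 0.02, -0.25], "yaw": 0}, {"translation": [0.13, 0.02, -0.25], "yaw": 0}, {"translation": [0, 0, 0], "yaw": 0}]'

```text
clock: 11.3
tool_pos: [534.8, -133.0, 105.3]
tcp_rot: [[0.99, 0.141, -0.001], [0.141, -0.99, 0.001], [-0.001, -0.001, -1.0]]
force: [-0.4, 0.1, -3.1]
opening: 48.7
finger_force: 66.7
```

Request:
apply_moves --motion '[{"translation": [0.1, 0.01, -0.2], "yaw": 0}, {"translation": [0.1, 0.01, -0.2], "yaw": 0}, {"translation": [0, 0, 0], "yaw": 0}]'

```text
clock: 11.55
tool_pos: [538.8, -132.7, 97.8]
tcp_rot: [[0.99, 0.141, -0.001], [0.141, -0.99, 0.0], [-0.001, -0.001, -1.0]]
force: [-0.6, 0.3, -2.9]
opening: 48.7
finger_force: 66.7
```

```bash
python3 tilt.py
```

```text
[ 538.8 -132.7   97.8] [ 0.99   0.141 -0.001] [ 0.04 -0.06  0.01] [-0.6  0.3 -2.9]
top plane: tilt deg 22.456163232943062 roll -0.32703689215879733 z at tcp 20.62666233426522 4798 nose x 51.84480706406201 y [-24.53754043  24.22415811]
comp 6883 circ [32.   0.4] 28.0 holemid tool [33.8  0.3 22.7] world [ 572.2 -127.6  120.4]
```

Request:
apply_moves --motion '[{"translation": [0.07, 0.01, -0.13], "yaw": 0}, {"translation": [0.07, 0.01, -0.13], "yaw": 0}, {"translation": [0, 0, 0], "yaw": 0}]'

```text
clock: 11.85
tool_pos: [541.6, -132.3, 92.9]
tcp_rot: [[0.99, 0.141, -0.0], [0.141, -0.99, 0.0], [-0.0, -0.0, -1.0]]
force: [0.3, 0.2, -3.0]
opening: 48.6
finger_force: 66.7
```

Request:
apply_moves --motion '[{"translation": [0.04, 0, -0.07], "yaw": 0}, {"translation": [0.04, 0, -0.07], "yaw": 0}, {"translation": [0, 0, 0], "yaw": 0}]'

```text
clock: 12.1
tool_pos: [543.2, -132.4, 90.5]
tcp_rot: [[0.99, 0.141, -0.0], [0.141, -0.99, -0.0], [-0.0, 0.0, -1.0]]
force: [0.0, 0.4, -1.5]
opening: 48.7
finger_force: 67.0
```

Request:
apply_moves --motion '[{"translation": [0.04, 0, -0.07], "yaw": 0}, {"translation": [0.03, 0, -0.07], "yaw": 0}, {"translation": [0, 0, 0], "yaw": 0}]'

```text
clock: 12.35
tool_pos: [544.2, -132.4, 89.0]
tcp_rot: [[0.99, 0.141, -0.0], [0.141, -0.99, -0.0], [-0.001, 0.0, -1.0]]
force: [-5.0, 1.4, 11.7]
opening: 48.5
finger_force: 68.2
```

```bash
python3 tilt.py
```

```text
[ 544.2 -132.4   89. ] [ 0.99   0.141 -0.001] [ 0.45  1.33 -0.01] [-5.   1.4 11.7]
top plane: tilt deg 21.469781928578534 roll -0.19775059731240865 z at tcp 20.739771217190974 4929 nose x 52.34765833248714 y [-24.57261161  24.20469816]
comp 6720 circ [32.4  0.4] 28.2 holemid tool [34.1  0.3 22.3] world [ 578.  -127.2  111.3]
```

Request:
apply_moves --motion '[{"translation": [0, 0, 0], "yaw": 0}, {"translation": [0, 0, 0], "yaw": 0}, {"translation": [0, 0, 0], "yaw": 0}, {"translation": [0, 0, 0], "yaw": 0}, {"translation": [0, 0, 0], "yaw": 0}]' --claw 0.5

```text
clock: 12.82
tool_pos: [544.6, -132.4, 87.6]
tcp_rot: [[0.99, 0.141, 0.0], [0.141, -0.99, -0.0], [0.0, 0.0, -1.0]]
force: [-0.5, -1.4, 0.3]
opening: 64.0
finger_force: 0.0
```

Request:
apply_moves --motion '[{"translation": [0, 0, 0.3], "yaw": 0}, {"translation": [0, 0, 0.7], "yaw": 0}, {"translation": [0, 0, 1], "yaw": 0}, {"translation": [0, 0, 1], "yaw": 0}, {"translation": [0, 0, 1], "yaw": 0}]'

```text
clock: 13.23
tool_pos: [544.5, -132.4, 169.0]
tcp_rot: [[0.99, 0.141, 0.0], [0.141, -0.99, -0.0], [0.0, 0.0, -1.0]]
force: [0.2, -0.4, 0.5]
opening: 64.2
finger_force: 0.0
```

Request:
apply_moves --motion '[{"translation": [0, 0.2, 1], "yaw": 0}, {"translation": [0, 0.5, 1], "yaw": 0}, {"translation": [0, 0.5, 1], "yaw": 0}, {"translation": [0, 0.5, 0.5], "yaw": 0}, {"translation": [0, 0, 0], "yaw": 0}]'

```text
clock: 13.65
tool_pos: [545.2, -97.1, 240.1]
tcp_rot: [[0.99, 0.143, 0.004], [0.143, -0.99, -0.001], [0.004, 0.002, -1.0]]
force: [0.0, -0.3, 0.5]
opening: 63.7
finger_force: 0.0
```

Run:
```python
from lv import *
o=get_obs();print(o["clock"],o["tool_pos"],o["opening"])
im,P=grab("top"); np.savez("t1.npz",im=im,P=P); im2,P2=grab("wrist"); np.savez("w6.npz",im=im2,P=P2)
H,S,V=hsvs(im2)
m=inbox(P2,[400,-170,40],[620,-90,150])&(H>20)&(H<35)&(S>120)&(V>60); p=P2[m]
print(len(p))
for i in range(6):
    A=np.c_[p[:,:2],np.ones(len(p))]; c=np.linalg.lstsq(A,p[:,2],rcond=None)[0]; p=p[abs(A@c-p[:,2])<2.5]
print(c,np.degrees(np.arctan(np.hypot(*c[:2]))),np.degrees(np.arctan2(c[1],c[0])),p.min(0),p.max(0),len(p))
r=(p[:,2]-(.5159*p[:,0]+.0737*p[:,1]-187.54))*.887; print("height over board",np.percentile(r,[2,50,98]))
# lever/hook/lid from both views
for n,(i_,Q) in dict(top=(im,P),wrist=(im2,P2)).items():
    H,S,V=hsvs(i_)
    m=inbox(Q,[380,40,90],[450,130,190])&(H<16)&(H>3)&(S>150); 
    if m.sum()>5: print(n,"lever",m.sum(),np.percentile(Q[m],[3,50,97],axis=0).round(1))
big=np.vstack([cv2.resize(im[150:260,180:440],(640,271)),im2[:320]]); save("pics/c6.png",big)
```

```text
13.65 [545.1519299  -97.14577053 240.14529997] 63.728885446555765
6361
[ 5.05084416e-01  6.99214381e-02 -1.57658817e+02] 27.017090895960038 7.881655935578873 [ 433.00631235 -169.8612215    51.56725851] [ 597.02086071 -101.63224782  132.14832702] 2815
height over board [20.03627329 22.18941621 23.11647643]
top lever 50 [[410.9  76.  113.8]
 [414.4  88.1 160.2]
 [419.  103.9 164.9]]
wrist lever 1507 [[415.1  74.3 106.2]
 [418.1  86.8 140.6]
 [420.7 101.5 162.2]]
```

View pics/c6.png

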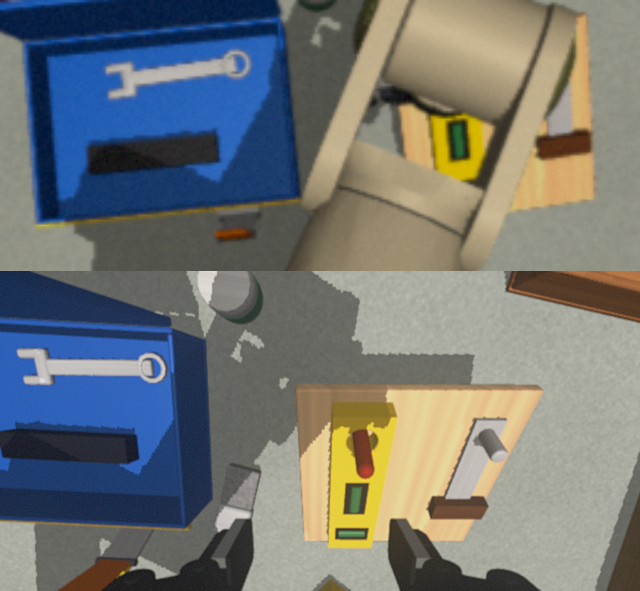

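The wrist view shows the level hanging on the peg at (362,452) and lying flat: its top face is 22.2 mm over the board, long end down the slope. Next is the lid: I'll close the fingers and go round behind it.

Request:
apply_moves --motion '[{"translation": [0.8, 0.3, 0.1], "yaw": 0}, {"translation": [1, 0.4, 0], "yaw": 0}, {"translation": [1, 0.5, 0], "yaw": 0}, {"translation": [1, 0.5, 0], "yaw": 0}, {"translation": [1, 0.5, 0], "yaw": 0}]' --claw -1

```text
clock: 14.17
tool_pos: [641.1, -54.5, 237.8]
tcp_rot: [[0.99, 0.141, -0.003], [0.141, -0.99, 0.001], [-0.003, -0.001, -1.0]]
force: [-0.2, 0.9, 0.3]
opening: 3.4
finger_force: 0.0
```

Request:
apply_moves --motion '[{"translation": [1, 0.5, 0], "yaw": 0}, {"translation": [0.7, 0.6, 0], "yaw": 0}, {"translation": [0, 0.8, 0], "yaw": 0}, {"translation": [0, 1, 0], "yaw": 0}, {"translation": [0, 1, 0], "yaw": 0}]'

```text
clock: 14.58
tool_pos: [673.9, 24.1, 238.0]
tcp_rot: [[0.99, 0.141, -0.003], [0.141, -0.99, 0.0], [-0.003, -0.001, -1.0]]
force: [0.2, 0.5, 0.2]
opening: 0.1
finger_force: 0.0
```

Request:
apply_moves --motion '[{"translation": [0, 1, 0], "yaw": 0}, {"translation": [0, 1, 0], "yaw": 0}, {"translation": [0, 1, 0], "yaw": 0}, {"translation": [0, 1, 0], "yaw": 0}, {"translation": [0, 1, 0], "yaw": 0}]'

```text
clock: 15.0
tool_pos: [673.6, 124.5, 238.5]
tcp_rot: [[0.99, 0.141, -0.002], [0.141, -0.99, -0.0], [-0.002, -0.0, -1.0]]
force: [-0.2, -1.0, 0.3]
opening: -0.2
finger_force: 0.0
```

Request:
apply_moves --motion '[{"translation": [0, 1, 0], "yaw": 0}, {"translation": [0, 1, 0], "yaw": 0}, {"translation": [0, 0, 0], "yaw": 0}]'

```text
clock: 15.25
tool_pos: [673.3, 166.9, 238.4]
tcp_rot: [[0.989, 0.145, -0.002], [0.145, -0.989, 0.001], [-0.002, -0.001, -1.0]]
force: [0.1, 0.5, -0.5]
opening: -0.1
finger_force: 0.0
```

Request:
apply_moves --motion '[{"translation": [-0.7, 0, 0], "yaw": 0}, {"translation": [-0.6, 0, 0], "yaw": 0}, {"translation": [-0.6, 0, 0.1], "yaw": 0}, {"translation": [-0.7, 0, 0.1], "yaw": 0}, {"translation": [-0.8, 0, 0], "yaw": 0}]'

```text
clock: 15.67
tool_pos: [605.9, 162.7, 242.9]
tcp_rot: [[0.99, 0.14, -0.0], [0.14, -0.99, -0.001], [-0.0, 0.001, -1.0]]
force: [2.8, -0.1, -0.7]
opening: -0.2
finger_force: 0.9
```

Request:
apply_moves --motion '[{"translation": [-0.65, -0.05, -0.25], "yaw": 0}, {"translation": [-0.65, -0.05, -0.3], "yaw": 0}, {"translation": [-0.6, -0.05, -0.3], "yaw": 0}, {"translation": [-0.6, -0.05, -0.4], "yaw": 0}, {"translation": [-0.6, -0.05, -0.4], "yaw": 0}]'

```text
clock: 16.08
tool_pos: [543.4, 157.8, 210.0]
tcp_rot: [[0.99, 0.141, -0.0], [0.141, -0.99, -0.0], [-0.0, 0.0, -1.0]]
force: [1.9, 0.6, -0.1]
opening: -0.2
finger_force: 0.6
```

Request:
apply_moves --motion '[{"translation": [-0.4, -0.05, -0.4], "yaw": 0}, {"translation": [-0.5, -0.05, -0.5], "yaw": 0}, {"translation": [-0.5, -0.05, -0.55], "yaw": 0}, {"translation": [-0.45, -0.05, -0.55], "yaw": 0}, {"translation": [-0.45, -0.05, -0.55], "yaw": 0}]'

```text
clock: 16.5
tool_pos: [497.3, 152.9, 158.8]
tcp_rot: [[0.99, 0.141, -0.0], [0.141, -0.99, -0.0], [-0.0, 0.0, -1.0]]
force: [1.2, 0.3, 0.2]
opening: 0.1
finger_force: 0.4
```

Request:
apply_moves --motion '[{"translation": [-0.25, 0, -0.6], "yaw": 0}, {"translation": [-0.25, 0, -0.65], "yaw": 0}, {"translation": [-0.15, 0, -0.65], "yaw": 0}, {"translation": [-0.1, 0, -0.6], "yaw": 0}, {"translation": [0, 0, 0], "yaw": 0}]'

```text
clock: 16.92
tool_pos: [481.2, 152.9, 107.4]
tcp_rot: [[0.99, 0.141, -0.005], [0.141, -0.99, -0.001], [-0.005, -0.0, -1.0]]
force: [-0.7, -0.8, -0.4]
opening: -0.1
finger_force: 0.0
```

Request:
apply_moves --motion '[{"translation": [0, 0, -0.3], "yaw": 0}, {"translation": [0, 0, -0.2], "yaw": 0}, {"translation": [0, 0, -0.1], "yaw": 0}, {"translation": [0, 0, 0], "yaw": 0}]'

```text
clock: 17.25
tool_pos: [483.5, 153.5, 97.5]
tcp_rot: [[0.99, 0.141, -0.0], [0.141, -0.99, -0.0], [-0.0, 0.0, -1.0]]
force: [0.5, 0.4, 0.2]
opening: 0.3
finger_force: 0.0
```

Request:
apply_moves --motion '[{"translation": [0, 0, -0.1], "yaw": 0}, {"translation": [0, 0, -0.1], "yaw": 0}, {"translation": [0, 0, -0.1], "yaw": 0}, {"translation": [0, 0, 0], "yaw": 0}]'

```text
clock: 17.58
tool_pos: [483.7, 153.6, 92.9]
tcp_rot: [[0.99, 0.142, 0.001], [0.142, -0.99, -0.0], [0.001, 0.0, -1.0]]
force: [-4.1, 0.0, 11.8]
opening: 0.2
finger_force: 6.0
```

Run:
```python
from lv import *
o=get_obs();print(o["clock"],o["tool_pos"],o["force"])
im,P=grab("scene"); np.savez("s2.npz",im=im,P=P); im2,P2=grab("top"); np.savez("t2.npz",im=im2,P=P2)
for n,(i_,Q) in dict(scene=(im,P),top=(im2,P2)).items():
    H,S,V=hsvs(i_); m=inbox(Q,[425,30,70],[650,320,130])&(H>100)&(H<125)&(S>100); p=Q[m]
    for i in range(4):
        A=np.c_[p[:,:2],np.ones(len(p))]; c=np.linalg.lstsq(A,p[:,2],rcond=None)[0]; p=p[abs(A@c-p[:,2])<4]
    print(n,len(p),c.round(4),np.percentile(p,[1,50,99],axis=0).round(1))
    m=inbox(Q,[370,30,85],[470,140,190])&(H<16)&(H>3)&(S>150); print("lever",m.sum(),np.percentile(Q[m],[3,50,97],axis=0).round(1) if m.sum()>3 else "")
    m=inbox(Q,[425,60,93],[470,130,104])&(S<60); print("keeper",m.sum(),np.percentile(Q[m],[3,50,97],axis=0).round(1) if m.sum()>3 else "")
save("pics/c7.png",np.vstack([cv2.resize(im[90:240,280:500],(660,450)),cv2.resize(im2[180:260,220:320],(188,150))[:, :].repeat(1,0) if 0 else np.zeros((1,660,3),np.uint8)]))
```

```text
17.5833 [483.74044595 153.6156496   92.89648155] [-4.12894655e+00  4.06662476e-06  1.17721601e+01]
scene 4837 [-3.50000e-03 -7.00000e-04  9.49103e+01] [[441.3  35.6  89.4]
 [543.  153.7  93. ]
 [634.2 304.1  96.2]]
lever 132 [[416.9  76.6 106.3]
 [419.9  88.2 136.1]
 [423.5 100.5 161.3]]
keeper 59 [[445.5  75.1  95.9]
 [452.6  92.   99.8]
 [458.  108.7 102.7]]
top 4055 [-8.00000e-04 -1.00000e-04  9.43138e+01] [[436.3  34.3  90.2]
 [572.6 112.   93.8]
 [630.7 307.   97.6]]
lever 41 [[411.   75.5 108.9]
 [414.3  88.1 158.9]
 [419.  104.  164.1]]
keeper 65 [[443.   76.6  96.8]
 [448.   93.8 100.5]
 [455.3 108.9 103.8]]
```

View pics/c7.png

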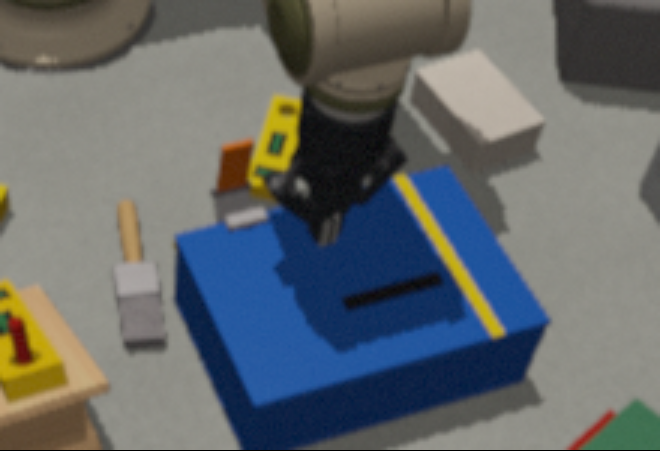

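The lid is shut, with its face level at z ≈ 93. The orange lever at (236,165) stands raised in front of the keeper at (247,217). Next, up and round to the front of the hook.

Request:
apply_moves --motion '[{"translation": [0, 0, 0.6], "yaw": 0}, {"translation": [0, 0, 1], "yaw": 0}, {"translation": [0, 0, 1], "yaw": 0}, {"translation": [0, 0, 1], "yaw": 0}, {"translation": [0, 0, 1], "yaw": 0}]'

```text
clock: 18.1
tool_pos: [483.4, 153.6, 184.7]
tcp_rot: [[0.99, 0.141, 0.0], [0.141, -0.99, 0.0], [0.0, -0.0, -1.0]]
force: [-0.0, 0.4, -0.0]
opening: -0.1
finger_force: 0.0
```

Request:
apply_moves --motion '[{"translation": [-0.8, -0.4, 0.6], "yaw": 0}, {"translation": [-1, -0.6, 0], "yaw": 0}, {"translation": [-1, -0.6, 0], "yaw": 0}, {"translation": [-1, -0.6, 0], "yaw": 0}, {"translation": [-1, -0.6, 0], "yaw": 0}]'

```text
clock: 18.52
tool_pos: [386.5, 97.2, 195.7]
tcp_rot: [[0.99, 0.142, 0.0], [0.142, -0.99, -0.0], [0.0, 0.0, -1.0]]
force: [0.2, -0.3, 1.1]
opening: 0.2
finger_force: 0.0
```

Request:
apply_moves --motion '[{"translation": [-1, -0.4, 0], "yaw": 0}, {"translation": [-0.3, 0, -0.6], "yaw": 0}, {"translation": [0, 0, -1], "yaw": 0}, {"translation": [0, 0, -1], "yaw": 0}, {"translation": [0, 0, 0], "yaw": 0}]'

```text
clock: 18.93
tool_pos: [359.9, 89.6, 141.6]
tcp_rot: [[0.99, 0.141, -0.005], [0.141, -0.99, 0.0], [-0.005, -0.001, -1.0]]
force: [0.6, 0.7, -0.9]
opening: 0.2
finger_force: 0.0
```

Request:
apply_moves --motion '[{"translation": [0, 0, -0.8], "yaw": 0}, {"translation": [0, 0, -0.8], "yaw": 0}, {"translation": [0, 0, -0.65], "yaw": 0}, {"translation": [0, 0, 0], "yaw": 0}]'

```text
clock: 19.27
tool_pos: [361.0, 89.6, 97.9]
tcp_rot: [[0.99, 0.141, -0.003], [0.141, -0.99, 0.0], [-0.003, -0.001, -1.0]]
force: [-0.6, 0.5, 0.0]
opening: -0.1
finger_force: 0.0
```

Request:
apply_moves --motion '[{"translation": [0.6, 0.03, 0], "yaw": 0}, {"translation": [0.6, 0.03, 0], "yaw": 0}, {"translation": [0.3, 0.02, 0], "yaw": 0}, {"translation": [0.2, 0.02, 0], "yaw": 0}, {"translation": [0, 0, 0], "yaw": 0}]'

```text
clock: 19.68
tool_pos: [396.3, 91.6, 99.3]
tcp_rot: [[0.99, 0.141, 0.001], [0.141, -0.99, -0.0], [0.001, 0.0, -1.0]]
force: [0.1, 0.5, 0.5]
opening: 0.0
finger_force: 0.0
```

Request:
apply_moves --motion '[{"translation": [0.2, 0, -0.12], "yaw": 0}, {"translation": [0.2, 0.02, 0], "yaw": 0}, {"translation": [0.2, 0.02, 0], "yaw": 0}, {"translation": [0.2, 0.02, 0], "yaw": 0}, {"translation": [0.2, 0.02, 0], "yaw": 0}]'

```text
clock: 20.1
tool_pos: [415.9, 93.2, 96.3]
tcp_rot: [[0.99, 0.141, -0.0], [0.141, -0.99, 0.0], [-0.0, -0.0, -1.0]]
force: [-1.5, -0.2, 0.4]
opening: 0.1
finger_force: 0.5
```

Request:
apply_moves --motion '[{"translation": [0.1, 0.01, 0], "yaw": 0}, {"translation": [0.1, 0, 0], "yaw": 0}, {"translation": [0, 0, 0], "yaw": 0}]'

```text
clock: 20.35
tool_pos: [418.7, 93.4, 96.1]
tcp_rot: [[0.99, 0.142, -0.003], [0.142, -0.99, -0.0], [-0.003, -0.0, -1.0]]
force: [-4.1, 0.2, 2.6]
opening: -0.2
finger_force: 2.2
```

Request:
apply_moves --motion '[{"translation": [0.08, 0, 0], "yaw": 0}, {"translation": [0.08, 0, 0], "yaw": 0}, {"translation": [0, 0, 0], "yaw": 0}]'

```text
clock: 20.6
tool_pos: [419.4, 93.5, 95.9]
tcp_rot: [[0.99, 0.142, -0.008], [0.142, -0.99, -0.0], [-0.008, -0.001, -1.0]]
force: [-14.1, -1.8, 10.5]
opening: -0.1
finger_force: 7.3
```

```bash
cat > lat.py <<'E'
from lv import *
o=get_obs();print(o["clock"],o["tool_pos"].round(1),o["force"].round(1))
for n in ("scene","top"):
    i_,Q=grab(n); np.savez(n+"_l.npz",im=i_,P=Q)
    H,S,V=hsvs(i_); m=inbox(Q,[380,30,85],[510,140,190])&(H<16)&(H>3)&(S>150); p=Q[m]
    print(n,"lever",m.sum(),np.percentile(p,[3,50,97],axis=0).round(1) if m.sum()>3 else "")
    if m.sum()>20:
        p=p-np.median(p,0); u,s,v=np.linalg.svd(p); print(v[:2].round(2))
E
python3 lat.py
```

```text
20.6 [419.4  93.5  95.9] [-14.1  -1.8  10.5]
scene lever 81 [[429.5  78.  113.1]
 [457.1  89.  141.2]
 [465.9 104.9 159.9]]
[[ 0.5  -0.    0.87]
 [ 0.2  -0.97 -0.12]]
top lever 0
```

The hook is home against its stop (14 N), with the lever still raised at about 60° and its tip near (466, 91, 160). I'll back off, rise, and press the lever down from above.

Request:
apply_moves --motion '[{"translation": [-0.4, -0.03, 0], "yaw": 0}, {"translation": [-0.8, 0, 0], "yaw": 0}, {"translation": [0, 0, 0.8], "yaw": 0}, {"translation": [0, 0, 1], "yaw": 0}, {"translation": [0, 0, 1], "yaw": 0}]'

```text
clock: 21.12
tool_pos: [398.6, 92.8, 153.0]
tcp_rot: [[0.99, 0.141, -0.0], [0.141, -0.99, 0.0], [-0.0, -0.0, -1.0]]
force: [0.6, -0.1, -0.4]
opening: 0.2
finger_force: 0.0
```

Request:
apply_moves --motion '[{"translation": [0, 0, 1], "yaw": 0}, {"translation": [0, 0, 1], "yaw": 0}, {"translation": [0.9, 0, 0], "yaw": 0}, {"translation": [1, 0.02, 0], "yaw": 0}, {"translation": [1, 0, 0], "yaw": 0}]'

```text
clock: 21.53
tool_pos: [457.7, 93.3, 192.9]
tcp_rot: [[0.99, 0.141, 0.002], [0.141, -0.99, -0.0], [0.002, 0.0, -1.0]]
force: [-0.4, -0.4, -0.8]
opening: 0.3
finger_force: 0.0
```

Request:
apply_moves --motion '[{"translation": [0.25, 0, 0], "yaw": 0}, {"translation": [0, 0, -0.4], "yaw": 0}, {"translation": [0, 0, -0.4], "yaw": 0}, {"translation": [0, 0, -0.2], "yaw": 0}, {"translation": [0, 0, 0], "yaw": 0}]'

```text
clock: 21.95
tool_pos: [460.3, 93.3, 171.1]
tcp_rot: [[0.99, 0.141, -0.003], [0.141, -0.99, 0.0], [-0.003, -0.001, -1.0]]
force: [-0.4, 0.2, 0.2]
opening: 0.2
finger_force: 0.0
```

```bash
python3 lat.py
python3 - <<'E'
from h import *
a=np.load("scene_l.npz")["im"][90:240,280:500]; save("pics/c8.png",cv2.resize(a,(660,450)))
E
```

```text
21.95 [460.3  93.3 171.1] [-0.4  0.2  0.2]
scene lever 75 [[443.7  78.2 112.2]
 [456.7  89.8 142.3]
 [470.2 102.8 171.4]]
[[-0.4  -0.06 -0.91]
 [-0.07  1.   -0.04]]
top lever 0
```

View pics/c8.png

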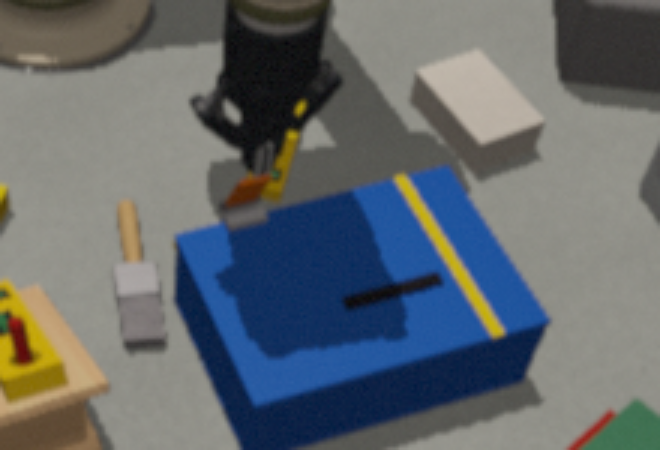

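The crop shows the lever at (245,190) leaning over the keeper, with the fingertips just above its end at (262,160). I'll press down.

Request:
apply_moves --motion '[{"translation": [0, 0, -0.4], "yaw": 0}, {"translation": [0, 0, -0.3], "yaw": 0}, {"translation": [0, 0, -0.3], "yaw": 0}, {"translation": [0, 0, -0.3], "yaw": 0}, {"translation": [0, 0, 0], "yaw": 0}]'

```text
clock: 22.47
tool_pos: [461.8, 93.2, 145.6]
tcp_rot: [[0.99, 0.141, -0.0], [0.141, -0.99, 0.0], [-0.0, -0.0, -1.0]]
force: [1.0, -0.7, 1.2]
opening: 0.1
finger_force: 0.5
```

Request:
apply_moves --motion '[{"translation": [0, 0, -0.3], "yaw": 0}, {"translation": [0, 0, -0.3], "yaw": 0}, {"translation": [0, 0, -0.3], "yaw": 0}, {"translation": [0, 0, -0.3], "yaw": 0}, {"translation": [0, 0, 0], "yaw": 0}]'

```text
clock: 22.88
tool_pos: [466.7, 93.2, 124.9]
tcp_rot: [[0.99, 0.141, 0.014], [0.141, -0.99, 0.0], [0.014, 0.002, -1.0]]
force: [8.9, 2.0, 23.3]
opening: -0.0
finger_force: 11.5
```

Force is 23 N up with the tool pushed toward +x, which I didn't expect, so I'll stop, lift a little and look.

Request:
apply_moves --motion '[{"translation": [0, 0, 0.5], "yaw": 0}, {"translation": [0, 0, 1], "yaw": 0}, {"translation": [0, 0, 1], "yaw": 0}, {"translation": [0, 0, 0.5], "yaw": 0}, {"translation": [0, 0, 0], "yaw": 0}]'

```text
clock: 23.3
tool_pos: [462.0, 93.2, 183.4]
tcp_rot: [[0.99, 0.141, 0.002], [0.141, -0.99, -0.0], [0.002, 0.0, -1.0]]
force: [0.4, -0.2, -0.7]
opening: -0.2
finger_force: 0.0
```

```bash
python3 lat.py
python3 - <<'E'
from h import *
a=np.load("scene_l.npz")["im"][90:190,320:440]; 
w,P=grab("wrist"); np.savez("w9.npz",im=w,P=P)
save("pics/c9.png",np.hstack([cv2.resize(a,(480,400),interpolation=cv2.INTER_CUBIC),w[:,160:480]]))
H=cv2.cvtColor(w,cv2.COLOR_RGB2HSV).astype(int); m=(H[...,0]<16)&(H[...,0]>3)&(H[...,1]>150)&np.all((P>[380,30,85])&(P<[510,140,190]),-1); p=P[m]
print(m.sum(),np.percentile(p,[1,50,99],axis=0).round(1)); q=p-p.mean(0); print(np.linalg.svd(q,full_matrices=False)[2].round(2))
E
```

```text
23.3 [462.   93.2 183.4] [ 0.4 -0.2 -0.7]
scene lever 105 [[412.3  76.5 101.8]
 [439.3  90.8 115.9]
 [463.3 104.8 127.4]]
[[ 0.89  0.11  0.44]
 [ 0.13 -0.99 -0.01]]
top lever 5 [[408.2  94.   96.3]
 [408.3  98.9 101.5]
 [408.4 103.6 105.1]]
1095 [[432.5  78.5 114.2]
 [453.5  94.1 124.3]
 [463.2 106.7 128.2]]
[[-0.64  0.73 -0.26]
 [ 0.66  0.69  0.31]
 [-0.4  -0.03  0.91]]
```

View pics/c9.png

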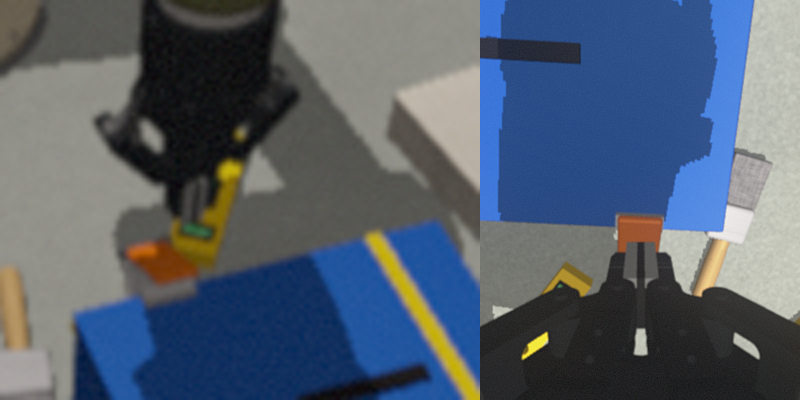

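The hook got dragged back out (lean about 0.46) with the lever swung down relative to it: friction under the lever's end pulled it. The lever now runs from about (408, 97) up to (463, 128) in x–z. To mend this I'll grip the lever by its sides, raise it again, re-home the hook, and press along the arc instead.

Request:
apply_moves --motion '[{"translation": [-0.3, 0, -0.4], "yaw": -0.58}, {"translation": [-0.25, 0, -0.8], "yaw": 0}, {"translation": [0, 0, -0.8], "yaw": 0}, {"translation": [0, 0, -0.8], "yaw": 0}, {"translation": [0, 0, -0.5], "yaw": 0}]' --claw 0.3

```text
clock: 23.87
tool_pos: [449.4, 93.2, 113.8]
tcp_rot: [[0.996, 0.091, -0.004], [0.091, -0.996, 0.0], [-0.004, -0.001, -1.0]]
force: [0.3, 0.6, -0.3]
opening: 55.2
finger_force: 0.0
```

Request:
apply_moves --motion '[{"translation": [0, 0, -0.4], "yaw": 0}, {"translation": [0, 0, 0], "yaw": 0}]'

```text
clock: 24.03
tool_pos: [449.6, 93.2, 106.3]
tcp_rot: [[0.996, 0.091, -0.004], [0.091, -0.996, 0.0], [-0.004, -0.001, -1.0]]
force: [-0.2, -1.0, -0.1]
opening: 55.6
finger_force: 0.0
```

Request:
apply_moves --motion '[{"translation": [0, 0, 0], "yaw": 0}, {"translation": [0, 0, 0], "yaw": 0}, {"translation": [0, 0, 0], "yaw": 0}, {"translation": [0, 0, 0], "yaw": 0}, {"translation": [0, 0, 0], "yaw": 0}]' --claw -0.5

```text
clock: 24.45
tool_pos: [451.2, 93.0, 108.9]
tcp_rot: [[0.996, 0.091, 0.002], [0.091, -0.996, -0.0], [0.002, 0.001, -1.0]]
force: [0.2, -1.9, 3.7]
opening: 28.6
finger_force: 59.3
```

Request:
apply_moves --motion '[{"translation": [-0.13, -0.01, 0.24], "yaw": 0}, {"translation": [-0.17, -0.01, 0.24], "yaw": 0}, {"translation": [-0.2, -0.02, 0.2], "yaw": 0}, {"translation": [-0.23, -0.02, 0.2], "yaw": 0}, {"translation": [0, 0, 0], "yaw": 0}]'

```text
clock: 24.87
tool_pos: [435.4, 91.8, 126.5]
tcp_rot: [[0.996, 0.091, 0.0], [0.091, -0.996, -0.0], [0.0, 0.0, -1.0]]
force: [2.3, -4.0, -5.8]
opening: 27.3
finger_force: 59.7
```

Request:
apply_moves --motion '[{"translation": [-0.26, -0.02, 0.16], "yaw": 0}, {"translation": [-0.27, -0.02, 0.12], "yaw": 0}, {"translation": [-0.24, -0.02, 0.08], "yaw": 0}, {"translation": [-0.23, -0.02, 0.05], "yaw": 0}, {"translation": [0, 0, 0], "yaw": 0}]'

```text
clock: 25.28
tool_pos: [415.4, 90.3, 134.5]
tcp_rot: [[0.996, 0.09, -0.0], [0.09, -0.996, -0.0], [-0.0, 0.0, -1.0]]
force: [1.1, -3.7, -3.4]
opening: 26.0
finger_force: 58.7
```

```bash
python3 lat.py
```

```text
25.2833 [415.4  90.3 134.5] [ 1.1 -3.7 -3.4]
scene lever 76 [[414.7  75.6 107.1]
 [428.7  89.9 139.1]
 [436.  104.3 152.7]]
[[ 0.35  0.16  0.92]
 [-0.23  0.97 -0.09]]
top lever 0
```

Request:
apply_moves --motion '[{"translation": [-0.25, -0.02, 0.04], "yaw": 0}, {"translation": [-0.25, -0.02, 0.02], "yaw": 0}, {"translation": [-0.2, -0.02, 0], "yaw": 0}, {"translation": [0, 0, 0], "yaw": 0}]'

```text
clock: 25.72
tool_pos: [400.9, 89.4, 135.4]
tcp_rot: [[0.996, 0.092, -0.001], [0.092, -0.996, 0.0], [-0.001, -0.0, -1.0]]
force: [-1.2, -0.9, 0.2]
opening: 21.2
finger_force: 0.4
```

Request:
apply_moves --motion '[{"translation": [0, 0, 0], "yaw": 0}, {"translation": [0, 0, 0], "yaw": 0}, {"translation": [0, 0, 0], "yaw": 0}, {"translation": [0, 0, 0], "yaw": 0}]' --claw 0.3

```text
clock: 26.05
tool_pos: [402.2, 89.4, 135.4]
tcp_rot: [[0.996, 0.091, 0.0], [0.091, -0.996, 0.0], [0.0, -0.0, -1.0]]
force: [-0.1, -0.4, -0.3]
opening: 55.6
finger_force: 0.0
```

```bash
python3 lat.py
```

```text
26.05 [402.2  89.4 135.4] [-0.1 -0.4 -0.3]
scene lever 107 [[409.4  75.3 104.2]
 [418.2  87.9 132.6]
 [424.4 102.  154.1]]
[[ 0.25  0.02  0.97]
 [-0.09  1.    0.  ]]
top lever 0
```

Request:
apply_moves --motion '[{"translation": [-0.6, -0.05, 0], "yaw": 0}, {"translation": [-1, -0.05, 0], "yaw": 0}, {"translation": [0, 0, -0.8], "yaw": 0}, {"translation": [0, 0, -0.8], "yaw": 0}, {"translation": [0, 0, -0.3], "yaw": 0}]' --claw 0.3

```text
clock: 26.57
tool_pos: [369.4, 87.3, 96.2]
tcp_rot: [[0.996, 0.091, -0.002], [0.091, -0.996, 0.0], [-0.002, -0.0, -1.0]]
force: [-0.2, -0.7, -0.3]
opening: 55.8
finger_force: 0.0
```

Request:
apply_moves --motion '[{"translation": [0, 0, 0], "yaw": 0}, {"translation": [0, 0, 0], "yaw": 0}, {"translation": [0, 0, 0], "yaw": 0}, {"translation": [0, 0, 0], "yaw": 0}, {"translation": [0, 0, 0], "yaw": 0}]' --claw -1

```text
clock: 26.98
tool_pos: [370.5, 87.2, 97.8]
tcp_rot: [[0.996, 0.091, 0.001], [0.091, -0.996, -0.0], [0.001, 0.0, -1.0]]
force: [0.4, -0.6, -0.1]
opening: 0.5
finger_force: 0.0
```

Request:
apply_moves --motion '[{"translation": [0.6, 0.05, -0.06], "yaw": 0}, {"translation": [0.5, 0.05, 0], "yaw": 0}, {"translation": [0.4, 0.04, 0], "yaw": 0}, {"translation": [0.3, 0.03, 0], "yaw": 0}, {"translation": [0.2, 0.02, 0], "yaw": 0}]'

```text
clock: 27.4
tool_pos: [410.3, 90.9, 101.7]
tcp_rot: [[0.996, 0.093, 0.003], [0.093, -0.996, -0.002], [0.003, 0.002, -1.0]]
force: [-25.7, -2.1, 99.9]
opening: 0.2
finger_force: 44.2
```

Request:
apply_moves --motion '[{"translation": [0.15, 0.01, 0], "yaw": 0}, {"translation": [0.15, 0.01, 0], "yaw": 0}, {"translation": [0.1, 0.01, 0], "yaw": 0}, {"translation": [0.06, 0, 0], "yaw": 0}, {"translation": [0, 0, 0], "yaw": 0}]'

```text
clock: 27.82
tool_pos: [423.8, 91.9, 103.5]
tcp_rot: [[0.996, 0.092, 0.016], [0.092, -0.996, -0.001], [0.016, 0.002, -1.0]]
force: [-18.4, 2.7, 85.0]
opening: 0.0
finger_force: 38.5
```

```bash
python3 lat.py
```

```text
27.8167 [423.8  91.9 103.5] [-18.4   2.7  85. ]
scene lever 47 [[435.9  79.1 108.6]
 [472.2  92.4 143.3]
 [480.3 108.7 148.8]]
[[ 0.71  0.02  0.7 ]
 [-0.05  1.    0.01]]
top lever 45 [[468.9  82.5 141.1]
 [471.4  94.3 146.8]
 [476.  107.8 150.4]]
[[-0.01  1.    0.06]
 [ 0.67 -0.04  0.74]]
```

The fingertip rode up on the plate's end, giving a high vertical force. I'll lift off at once.

Request:
apply_moves --motion '[{"translation": [0, 0, 0.35], "yaw": 0}, {"translation": [0, 0, 0.5], "yaw": 0}, {"translation": [0, 0, 0.5], "yaw": 0}, {"translation": [0, 0, 0], "yaw": 0}]'

```text
clock: 28.25
tool_pos: [420.6, 91.6, 124.8]
tcp_rot: [[0.996, 0.091, 0.004], [0.091, -0.996, -0.0], [0.004, 0.001, -1.0]]
force: [-0.1, -0.6, 0.5]
opening: 0.2
finger_force: 0.0
```

```bash
python3 lat.py
python3 - <<'E'
from h import *
w,P=grab("wrist"); np.savez("w10.npz",im=w,P=P)
H=cv2.cvtColor(w,cv2.COLOR_RGB2HSV).astype(int); m=(H[...,0]<16)&(H[...,0]>3)&(H[...,1]>150)&np.all((P>[380,30,85])&(P<[510,140,190]),-1); p=P[m]
print("w lever",m.sum(),np.percentile(p,[1,50,99],axis=0).round(1) if len(p)>3 else 0)
E
```

```text
28.25 [420.6  91.6 124.8] [-0.1 -0.6  0.5]
scene lever 42 [[437.4  78.4 110.7]
 [469.1  92.8 141.4]
 [479.4 106.4 149.8]]
[[ 0.71  0.04  0.7 ]
 [-0.07  1.    0.02]]
top lever 42 [[468.8  82.1 143.4]
 [471.3  93.9 147.6]
 [476.  107.8 152. ]]
[[ 0.08 -1.   -0.03]
 [-0.66 -0.03 -0.75]]
w lever 5129 [[434.3  79.2 109.1]
 [462.5  93.6 138.1]
 [477.7 108.1 149.9]]
```

Request:
apply_moves --motion '[{"translation": [-0.8, -0.07, 0], "yaw": 0}, {"translation": [-0.8, -0.07, 0], "yaw": 0}, {"translation": [0, 0, -0.8], "yaw": 0}, {"translation": [0, 0, -0.8], "yaw": 0}, {"translation": [0, 0, 0], "yaw": 0}]'

```text
clock: 28.82
tool_pos: [385.8, 88.8, 88.9]
tcp_rot: [[0.996, 0.091, -0.005], [0.091, -0.996, 0.0], [-0.005, -0.001, -1.0]]
force: [-1.3, 0.1, -0.4]
opening: -0.3
finger_force: 0.0
```

Request:
apply_moves --motion '[{"translation": [0.3, 0.03, 0], "yaw": 0}, {"translation": [0.3, 0.03, 0], "yaw": 0}, {"translation": [0.3, 0.03, 0], "yaw": 0}, {"translation": [0.2, 0.02, 0], "yaw": 0}, {"translation": [0, 0, 0], "yaw": 0}]'

```text
clock: 29.23
tool_pos: [410.7, 91.0, 91.5]
tcp_rot: [[0.996, 0.091, 0.002], [0.091, -0.996, -0.0], [0.002, 0.0, -1.0]]
force: [0.4, -0.3, 0.6]
opening: 0.1
finger_force: 0.0
```

Request:
apply_moves --motion '[{"translation": [0.2, 0.02, 0], "yaw": 0}, {"translation": [0.1, 0.01, 0], "yaw": 0}, {"translation": [0.08, 0, 0], "yaw": 0}, {"translation": [0, 0, 0], "yaw": 0}]'

```text
clock: 29.57
tool_pos: [417.2, 91.6, 91.2]
tcp_rot: [[0.996, 0.091, 0.0], [0.091, -0.996, 0.0], [0.0, 0.0, -1.0]]
force: [0.0, 0.9, 0.2]
opening: 0.3
finger_force: 0.0
```

Request:
apply_moves --motion '[{"translation": [0.08, 0, 0], "yaw": 0}, {"translation": [0.05, 0, 0], "yaw": 0}, {"translation": [0, 0, 0], "yaw": 0}]'

```text
clock: 29.82
tool_pos: [418.9, 91.7, 91.0]
tcp_rot: [[0.996, 0.091, -0.002], [0.091, -0.996, 0.0], [-0.002, -0.0, -1.0]]
force: [-3.5, -0.2, 2.0]
opening: 0.1
finger_force: 1.9
```

```bash
python3 lat.py
```

```text
29.8167 [418.9  91.7  91. ] [-3.5 -0.2  2. ]
scene lever 44 [[433.7  78.3 106.7]
 [467.4  92.  139.6]
 [479.9 106.6 149.7]]
[[ 0.71  0.05  0.7 ]
 [-0.07  1.    0.  ]]
top lever 51 [[466.6  82.3 139.9]
 [471.2  94.1 146.3]
 [476.  107.3 152.4]]
[[-0.02 -1.   -0.05]
 [-0.68  0.05 -0.73]]
```

The hook is firmly home: the plate is solid against its stop at TCP x 418.9, and the lever stays raised at about 0.77 rad. I'll back off and press the lever along its arc, biased inward.

Request:
apply_moves --motion '[{"translation": [0.05, 0, 0], "yaw": 0}, {"translation": [-0.6, -0.05, 0], "yaw": 0}, {"translation": [-0.2, 0, 0.7], "yaw": 0}, {"translation": [0, 0, 1], "yaw": 0}, {"translation": [0, 0, 0.8], "yaw": 0}]'

```text
clock: 30.33
tool_pos: [404.9, 90.6, 142.2]
tcp_rot: [[0.996, 0.091, 0.001], [0.091, -0.996, 0.0], [0.001, 0.0, -1.0]]
force: [0.5, -0.7, 0.9]
opening: -0.1
finger_force: 0.0
```

Request:
apply_moves --motion '[{"translation": [0.6, 0.05, 0], "yaw": 0}, {"translation": [0.8, 0.05, 0], "yaw": 0}, {"translation": [0.5, 0.05, -0.2], "yaw": 0}, {"translation": [0, 0, 0], "yaw": 0}]'

```text
clock: 30.67
tool_pos: [444.2, 93.5, 136.5]
tcp_rot: [[0.996, 0.091, 0.001], [0.091, -0.996, 0.0], [0.001, 0.0, -1.0]]
force: [0.1, -0.1, -0.1]
opening: -0.2
finger_force: 0.0
```

```bash
python3 lat.py
```

```text
30.6667 [444.2  93.5 136.5] [ 0.1 -0.1 -0.1]
scene lever 44 [[433.4  78.4 106.5]
 [465.8  91.5 138.3]
 [480.1 105.8 150.8]]
[[ 0.71  0.04  0.7 ]
 [-0.07  1.    0.01]]
top lever 0
```

Request:
apply_moves --motion '[{"translation": [0.2, 0.02, -0.15], "yaw": 0}, {"translation": [0.22, 0.02, -0.2], "yaw": 0}, {"translation": [0.2, 0.02, -0.2], "yaw": 0}, {"translation": [0, 0, 0], "yaw": 0}]'

```text
clock: 31.1
tool_pos: [455.0, 94.8, 125.3]
tcp_rot: [[0.996, 0.091, -0.001], [0.091, -0.996, 0.0], [-0.001, -0.0, -1.0]]
force: [-0.0, -0.4, -1.2]
opening: 0.2
finger_force: 0.0
```

```bash
python3 lat.py
```

```text
31.1 [455.   94.8 125.3] [-0.  -0.4 -1.2]
scene lever 71 [[438.4  78.8 108.8]
 [470.6  88.5 130.7]
 [488.1 106.3 139.1]]
[[ 0.81  0.27  0.52]
 [-0.18  0.96 -0.22]]
top lever 0
```

Request:
apply_moves --motion '[{"translation": [0.18, 0.02, -0.2], "yaw": 0}, {"translation": [0.18, 0.02, -0.2], "yaw": 0}, {"translation": [0.15, 0.01, -0.2], "yaw": 0}, {"translation": [0, 0, 0], "yaw": 0}]'

```text
clock: 31.53
tool_pos: [465.5, 95.8, 113.3]
tcp_rot: [[0.996, 0.091, -0.001], [0.091, -0.996, 0.0], [-0.001, -0.0, -1.0]]
force: [-0.7, 0.1, 0.7]
opening: -0.1
finger_force: 0.0
```

Request:
apply_moves --motion '[{"translation": [0.05, 0, -0.15], "yaw": 0}, {"translation": [0.05, 0, -0.12], "yaw": 0}, {"translation": [0, 0, -0.05], "yaw": 0}, {"translation": [0, 0, 0], "yaw": 0}]'

```text
clock: 31.87
tool_pos: [467.3, 95.8, 107.6]
tcp_rot: [[0.996, 0.091, 0.0], [0.091, -0.996, 0.0], [0.0, -0.0, -1.0]]
force: [-0.2, -0.0, 0.0]
opening: 0.2
finger_force: 0.0
```

```bash
python3 lat.py
```

```text
31.8667 [467.3  95.8 107.6] [-0.2 -0.   0. ]
scene lever 110 [[445.4  69.4 104.1]
 [481.8  86.5 108.1]
 [495.8 107.2 157.5]]
[[-0.87 -0.42  0.27]
 [ 0.42 -0.31  0.85]]
top lever 0
```

Request:
apply_moves --motion '[{"translation": [0, 0, -0.06], "yaw": 0}, {"translation": [0, 0, -0.06], "yaw": 0}, {"translation": [0, 0, 0], "yaw": 0}]'

```text
clock: 32.22
tool_pos: [467.6, 95.8, 105.9]
tcp_rot: [[0.996, 0.091, 0.002], [0.091, -0.996, -0.0], [0.002, 0.0, -1.0]]
force: [-0.3, -0.3, 5.8]
opening: 0.0
finger_force: 2.8
```

Request:
apply_moves --motion '[{"translation": [0, 0, -0.05], "yaw": 0}, {"translation": [0, 0, -0.04], "yaw": 0}, {"translation": [0, 0, 0], "yaw": 0}]'

```text
clock: 32.47
tool_pos: [467.7, 95.8, 105.5]
tcp_rot: [[0.996, 0.091, 0.003], [0.091, -0.996, -0.0], [0.003, 0.001, -1.0]]
force: [-5.5, -0.3, 21.8]
opening: 0.2
finger_force: 10.8
```

Request:
apply_moves --motion '[{"translation": [0, 0, 0.3], "yaw": 0}, {"translation": [0, 0, 1], "yaw": 0}, {"translation": [0, 0, 1], "yaw": 0}, {"translation": [0, 0, 1], "yaw": 0}, {"translation": [0, 0, 1], "yaw": 0}]'

```text
clock: 32.88
tool_pos: [467.0, 95.8, 190.4]
tcp_rot: [[0.996, 0.091, -0.0], [0.091, -0.996, 0.0], [-0.0, -0.0, -1.0]]
force: [0.3, 0.3, -0.3]
opening: -0.1
finger_force: 0.0
```

Request:
apply_moves --motion '[{"translation": [0, -0.3, 1], "yaw": 0}, {"translation": [-0.2, -1, 0.5], "yaw": 0}, {"translation": [-0.2, -1, 0], "yaw": 0}, {"translation": [0, -0.5, 0], "yaw": 0}, {"translation": [0, 0, 0], "yaw": 0}]'

```text
clock: 33.3
tool_pos: [459.1, 38.5, 219.4]
tcp_rot: [[0.996, 0.089, -0.0], [0.089, -0.996, -0.0], [-0.0, 0.0, -1.0]]
force: [0.2, -0.2, 0.6]
opening: 0.1
finger_force: 0.0
```

```bash
python3 lat.py
python3 - <<'E'
from lv import *
for n in ("scene","wrist"):
    im,Q=grab(n); H,S,V=hsvs(im)
    m=inbox(Q,[400,30,94],[520,140,130])&(H<16)&(H>3)&(S>150); p=Q[m]
    if len(p)>20:
        A=np.c_[p[:,:2],np.ones(len(p))]; c=np.linalg.lstsq(A,p[:,2],rcond=None)[0]; print(n,"lever",len(p),c.round(3),np.percentile(p,[1,50,99],axis=0).round(1).tolist())
    m=inbox(Q,[450,30,80],[630,310,125])&(H>100)&(H<125)&(S>100); p=Q[m]
    if len(p)>20: A=np.c_[p[:,:2],np.ones(len(p))]; print(n,"lid",len(p),np.linalg.lstsq(A,p[:,2],rcond=None)[0].round(4),np.percentile(p[:,2],[2,50,98]))
    m=inbox(Q,[400,-175,40],[620,-85,150])&(H>20)&(H<35)&(S>120)&(V>60); p=Q[m]; r=(p[:,2]-(.5159*p[:,0]+.0737*p[:,1]-187.54))*.887; print(n,"level",len(r),np.percentile(r,[5,50,95]) if len(r) else "")
    m=inbox(Q,[385,70,48],[445,112,100])&(S<70); print(n,"plate?",m.sum(),np.percentile(Q[m],[5,50,95],axis=0).round(1).tolist() if m.sum()>5 else "")
E
```

```text
33.3 [459.1  38.5 219.4] [ 0.2 -0.2  0.6]
scene lever 187 [[438.5  80.5 103.2]
 [466.8  93.8 106.3]
 [495.5 107.5 109.2]]
[[ 1.    0.07 -0.  ]
 [-0.07  1.    0.01]]
top lever 0 
scene lever 187 [-6.00000e-03  9.00000e-03  1.07926e+02] [[437.7, 78.9, 103.2], [467.7, 93.6, 106.1], [496.5, 108.6, 109.9]]
scene lid 5158 [-4.70000e-03 -8.00000e-04  9.56182e+01] [87.6137009  93.05908418 96.68428183]
scene level 699 [ 4.9631043  20.68963985 22.56347586]
scene plate? 6 [[434.7, 74.8, 82.9], [438.3, 75.4, 91.6], [440.0, 78.3, 98.8]]
wrist lever 2418 [-3.00000e-03  3.00000e-03  1.07731e+02] [[436.9, 78.8, 105.1], [466.9, 93.8, 106.8], [494.5, 108.6, 108.4]]
wrist lid 55939 [1.0000e-03 1.9000e-03 9.3253e+01] [92.58294031 94.07876023 95.66384723]
wrist level 12716 [ 4.32348206 21.65072646 22.92231618]
wrist plate? 58 [[433.7, 74.1, 69.6], [436.3, 75.5, 81.8], [436.9, 78.5, 96.5]]
```

The checks agree: lever flat at z ≈ 106 with its tip at x ≈ 496, lid level, spirit level flat on the board, and the robot clear of everything.

```bash
python3 -c "
from plant import *
print(finish_job())"
```

```text
the job is handed in; nothing more can be done
None
```

The job is handed in at about 33 s with everything in place: level flat on the free peg, long end down the slope; lid shut, hook home, lever flat over the keeper. My first lever press dragged the hook back out, so I had to raise the lever and re-home the hook; fingertip force hit about 100 N (wrist limit 120 N) while re-homing. I viewed 11 pictures, one over the limit of 10.

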